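# Charge the grinding jar and start the mill

## Robot

A 7-joint arm with a two-finger parallel gripper is mounted at the origin on a cart in front of the work surface, level with it; the furniture and walls round the work are solid. World frame = base frame: x ahead of the robot, y to its left, z up, the work surface at z = 0. Lengths are in m, angles in rad, forces in N, time in s.
With the tool pointing down it reaches from about 0.4 to 0.85 m from the base axis. Payload 4.5 kg.
Tool frame: the origin (TCP) lies on the centre line of the jaws, within the pads' length; the fingertips stand r.tips_ahead ahead of it and the grasp point (between the pads) is the TCP (r.tips_ahead is the distance from the TCP to the fingertips, in m); z points along the fingers, y is the direction in which the jaws open and shut (so a half turn about z gives the same grasp; the last joint's range is limited). The gripper opens to 88 mm and grips with 3 to 60 N. Pads are 18 mm wide; open, the fingers measure 123 mm over their backs; the gripper's body (75 mm by 187 mm) begins 45 mm behind the grasp point.
Start: joints at [-1.265, 0.689, -0.195, 1.565, 0.157, 0.902, -0.215], TCP at [0.168, 0.602, 0.224] pointing down, gripper open.
Joint ranges: [-3.01, 3.01], [-0.46, 2.08], [-1.47, 1.51], [0.13, 2.56], [-1, 4.14], [0.04, 2.09], [-2.66, 2.66]. Speed limits (rad/s): [2.57, 2.57, 3.14, 3.14, 3.14, 3.14, 3.14].

## Interface

Orientations are given as a unit quaternion [x, y, z, w].
In Python, from plant import r gives the robot as it stands.
- The arm moves only by the shell command python3 -m inch 'ROWS' [FORCE]. ROWS is JSON, a list of rows, each a list of 5 numbers: the shift along the world's x, y, z in units of 25 mm (1.0 is 25 mm), then the turn about the world's z in units of 6 degrees (1.0 is 6 degrees), then the finger opening in mm, from 0 to 88.1. A call has 1 to 5 rows; each row shifts and turns the commanded pose from where the row before left it; what a row does not reach is not made up. A row lasts 1/10 s, in which the tool goes at most 50 mm and 8.59 degrees, less where a joint would pass 70% of its speed; a pose out of reach is approached as far as the arm can. A call is refused whole if a number of a shift passes 1 or a number of a turn 1, either way. A call with a gripper value outside its range is refused whole. The fingers move at their own pace and stop on an object; FORCE is the grip in N (left out, the last holds). Time passes only in rows, so rows that do not move let the fingers close. It gives the time, the measured TCP pose, the force and the opening at its end, in the units of the state.
- r.get_state(): the state, without advancing time (a new reading comes with each control period).
- r.snapshot(name): name is "scene" or "top"; returns a dict with "pixels" (400x640x3 uint8, red, green, blue), "range_z" (400x640 float32, m along the optical axis (not along the pixel's ray), 0 where there is no reading), "K" (3x3 intrinsics, pixels), "position" and "attitude" of the camera in the world. Camera axes: x right, y up, looking along -z (the intrinsics and any distortion apply to the point x, -y, -z); pixel columns grow to the right and rows downward; lengths in m; the calibration is good to about 2 mm. A picture is of the moment at which its call begins.
- r.finish_job(): hands the job in, once; it reports no verdict.
The state is a dict: "clock": time; "q": joint angles; "qd": joint speeds; "joint_torque": joint torques, N m; "tool_pos": TCP position; "eef_rot": TCP orientation; "contact_force": force on the tool from outside, world axes, zero at the start; "moment": the same for the moment, N m; "opening": opening from 0.0 (shut) to 1.0 (fully open).
Only numpy, scipy, OpenCV 4.12 (cv2) and the standard library are available. Lean on these libraries where they do the work, as an engineer would, in place of code of your own. Each camera call takes 0.05 s, during which the arm holds its last target. There are 200 camera calls.

## Task

Take the lid off the mill's jar and set it down on the worktop, then load every large ball from the compartment tray into the jar, leaving the two small balls in the tray. Lower each ball gently right down inside the jar, to the floor or the balls below, before letting go: never drop it in or press it hard. When all are in, put the lid back properly seated, then press the start button fully down and let it go; do not disturb the bottle, carton and marker standing by.

Things in the scene. Friction and masses are not known exactly. Their poses are not given: they have to be found in the camera images.
- jar_rim (a point): centre of the jar's mouth, level with the rim. The jar: open steel pot fixed upright on a low grey mill, 122 mm outside, 110 inside, flat floor 85 mm below the rim, rim 133 mm above the worktop. Mill base 150 (x) x 230 (y) mm, 40 high, fixed, its centre 45 mm from here towards +y; this frame has the mill's axes: x to its back, y (the long way) towards the start button, z up
- jar_floor (a point): centre of the jar's inner floor, 48 mm above the worktop
- lid_knob (a point): centre of the black knob (upright cylinder 26 mm across, 34 tall) of the loose jar lid, z axis up. Under it a steel disc 126 mm across, 6 thick, top face 17 mm below this point; under that a plug 100 mm across, 8 deep, edge bevelled. 0.3 kg. At the start it sits in the jar's mouth, disc on the rim: this point 23 mm above jar_rim. Lying on the worktop on its plug, this point is 31 mm up
- tray_mid (a point): middle of a fixed grey tray, 6 mm above the worktop (lowest level of its floors); x, y its axes, z up. Outside 212 (x) x 220 (y) x 34 mm high, walls 4. Two rows of four compartments, each 100 (x) x 50 (y), centres x = -52, 52, y = -81, -27, 27, 81. Floors slope 7 degrees down from both x ends to the middle, so balls lie half-way along x, anywhere across y
- start (a joint): start button of the mill, m: 0 out, 0.006 fully pressed; sprung, 5 N for the full travel, comes back when let go
- start_top (a point): centre of the top of the start button (round grey cap 28 mm across, pressed straight down) on the mill base, 127 mm from the jar's axis along the mill's y
- ball1_center (a point): centre of a large white ceramic grinding ball, 32 mm across, 67 g, in one of the tray's compartments (some of the large balls may be absent); lying in the tray its centre is 16 mm above tray_mid
- ball2_center (a point): centre of a large white ceramic grinding ball, 32 mm across, 67 g, in one of the tray's compartments (some of the large balls may be absent); lying in the tray its centre is 16 mm above tray_mid
- ball3_center (a point): centre of a large white ceramic grinding ball, 32 mm across, 67 g, in one of the tray's compartments (some of the large balls may be absent); lying in the tray its centre is 16 mm above tray_mid
- ball4_center (a point): centre of a large white ceramic grinding ball, 32 mm across, 67 g, in one of the tray's compartments (some of the large balls may be absent); lying in the tray its centre is 16 mm above tray_mid
- ball5_center (a point): centre of a large white ceramic grinding ball, 32 mm across, 67 g, in one of the tray's compartments (some of the large balls may be absent); lying in the tray its centre is 16 mm above tray_mid
- bead1_center (a point): centre of a small white ceramic ball, 22 mm across, 22 g, in one of the tray's compartments; it stays in the tray
- bead2_center (a point): centre of a small white ceramic ball, 22 mm across, 22 g, in one of the tray's compartments; it stays in the tray
- brown_bottle: brown bottle with a white cap, standing by; origin under its centre, 43 mm across, 98 mm tall
- carton: small cardboard carton, standing by; origin under its centre, 41 x 56 x 50 mm
- marker: marker pen, standing by; origin under its centre, 17 x 135 x 16 mm lying flat along its y
There are look-alikes about, which are no part of the job. Leave any green look-alike of the part that bears ball4_center alone.

How it is judged:
On the way, in this order (a step that is already met when the one before it is completed fails the run):
1. the lid has been taken off the jar and set down on the worktop (horizontal distance between lid_knob and jar_rim above 0.12 m and height (world z) of lid_knob below 0.045 m and linear speed of lid below 0.05 m/s), for 0.2 s.
2. all the large balls are in the open jar (horizontal distance between each of ball1_center, ball2_center, ball3_center, ball4_center, ball5_center and jar_rim below 0.06 m and z of ball1_center in the frame of jar_floor between 0 and 0.07 m and z of ball2_center in the frame of jar_floor between 0 and 0.07 m and z of ball3_center in the frame of jar_floor between 0 and 0.07 m and z of ball4_center in the frame of jar_floor between 0 and 0.07 m and z of ball5_center in the frame of jar_floor between 0 and 0.07 m and horizontal distance between lid_knob and jar_rim above 0.12 m), for 0.3 s.
3. the lid is seated on the jar again (horizontal distance between lid_knob and jar_rim below 0.009 m and z of lid_knob in the frame of jar_rim between 0.018 and 0.027 m and angle between lid_knob's own z axis and vertical below 0.06 rad), for 0.3 s.
4. the start button is pressed with the lid on (all of step 3 and value of joint start above 0.0045 m), for 0.05 s.
At the end, for the whole second after the job is handed in: every large ball lies inside the jar, at rest; the lid sits flat in the jar's mouth (within 9 mm of its axis, down on the rim within 4 mm, tilt under 0.06 rad); both small balls lie in the tray; the start button is out again (all of step 3 and horizontal distance between each of ball1_center, ball2_center, ball3_center, ball4_center, ball5_center and jar_rim below 0.06 m and z of ball1_center in the frame of jar_floor between 0 and 0.07 m and z of ball2_center in the frame of jar_floor between 0 and 0.07 m and z of ball3_center in the frame of jar_floor between 0 and 0.07 m and z of ball4_center in the frame of jar_floor between 0 and 0.07 m and z of ball5_center in the frame of jar_floor between 0 and 0.07 m and linear speed of each of ball1, ball2, ball3, ball4, ball5 below 0.05 m/s and z of each of bead1_center, bead2_center in the frame of tray_mid below 0.03 m and x of bead1_center in the frame of tray_mid between -0.106 and 0.106 m and y of bead1_center in the frame of tray_mid between -0.11 and 0.11 m and x of bead2_center in the frame of tray_mid between -0.106 and 0.106 m and y of bead2_center in the frame of tray_mid between -0.11 and 0.11 m and linear speed of lid below 0.02 m/s and value of joint start below 0.002 m); the robot touches nothing.
It fails at once if a large ball falls inside the jar (faster than 0.8 m/s, a free fall of about 33 mm) ((horizontal distance between ball1_center and jar_rim below 0.06 m and z of ball1_center in the frame of jar_rim below 0.016 m and linear speed of ball1 above 0.8 m/s) or (horizontal distance between ball2_center and jar_rim below 0.06 m and z of ball2_center in the frame of jar_rim below 0.016 m and linear speed of ball2 above 0.8 m/s) or (horizontal distance between ball3_center and jar_rim below 0.06 m and z of ball3_center in the frame of jar_rim below 0.016 m and linear speed of ball3 above 0.8 m/s) or (horizontal distance between ball4_center and jar_rim below 0.06 m and z of ball4_center in the frame of jar_rim below 0.016 m and linear speed of ball4 above 0.8 m/s) or (horizontal distance between ball5_center and jar_rim below 0.06 m and z of ball5_center in the frame of jar_rim below 0.016 m and linear speed of ball5 above 0.8 m/s)).
It fails at once if a large ball is pressed or knocked against the jar harder than 30 N (contact force between any of ball1, ball2, ball3, ball4, ball5 and mill above 30 N).
It fails at once if the bottle, carton or marker standing by is moved more than 30 mm (distance of any of brown_bottle, carton, marker from where it was at the start of the episode above 0.03 m).
Of ball1, ball2, ball3, ball4, ball5 only 3 to 5 are there at a start; the rules pass over those that are not, and their reading is None.
At some moment in a run one of lid, ball1, ball2, ball3, ball4, ball5 may be knocked a few centimetres aside while the robot is not near it.
It also fails if it takes over 210 s, if anything falls off the work surface, if the arm or the gripper's body presses on something with over 40 N, if the wrist force passes 120 N, or if a joint passes its speed limit or range.

## Working session

There is one attempt and no reset: what is moved stays moved. The work goes in short steps, Python scripts to look and compute and a shell command to move; the robot and the scene stay as the last step left them, time stands still between calls to the robot, and variables do not carry over. Pictures are saved under pics/ and viewed, about 12 in all and at most 16, crops included, and the job is handed in when it is done.

```bash
ls; mkdir -p pics; python3 - <<'E'
from plant import r
import cv2,numpy as np,pickle
print(r.get_state(), r.tips_ahead)
for n in("scene","top"):
    s=r.snapshot(n); pickle.dump(s,open(f'pics/{n}0.pkl','wb'))
    cv2.imwrite(f'pics/{n}0.png',s["pixels"][:,:,::-1]); print(n,s["K"],s["position"],s["attitude"],[k for k in s])
E
```

```text
pics
{'clock': 0.0, 'q': array([-1.26524507,  0.68997842, -0.19453937,  1.56632314,  0.15728786,
        0.90250741, -0.21510836]), 'qd': array([ 0.0004913 ,  0.0008743 ,  0.00072632,  0.00216207, -0.00221229,
        0.00088796, -0.00105203]), 'joint_torque': array([-9.35493408e-04, -5.27558684e+01, -1.26710571e+00, -1.53431994e+01,
       -5.26155322e-02,  6.66586086e-03,  1.69449531e-04]), 'tool_pos': array([0.16761975, 0.60142551, 0.22331975]), 'eef_rot': array([ 1.35415486e-01,  9.90788481e-01, -9.09562013e-04, -6.97796666e-05]), 'contact_force': array([-0.20388001, -0.10596275,  0.63580455]), 'moment': array([-0.01983611,  0.01557556,  0.00726208]), 'opening': 1.002042780455678} 0.019
scene [[491.9347847    0.         320.9557547 ]
 [  0.         491.9347847  199.69544727]
 [  0.           0.           1.        ]] [-0.05587012 -0.28951113  0.93359006] [ 0.28833099 -0.1862207  -0.49830331  0.79616638] ['pixels', 'range_z', 'K', 'position', 'attitude']
top [[367.53648893   0.         320.77877509]
 [  0.         367.53648893 197.70894121]
 [  0.           0.           1.        ]] [ 0.40755557 -0.00242263  1.14582746] [ 0.06148427 -0.0491428  -0.69705889  0.71268056] ['pixels', 'range_z', 'K', 'position', 'attitude']
```

View pics/scene0.png

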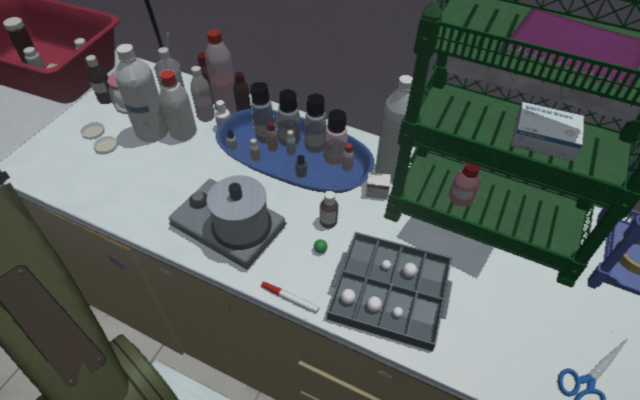

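View pics/top0.png

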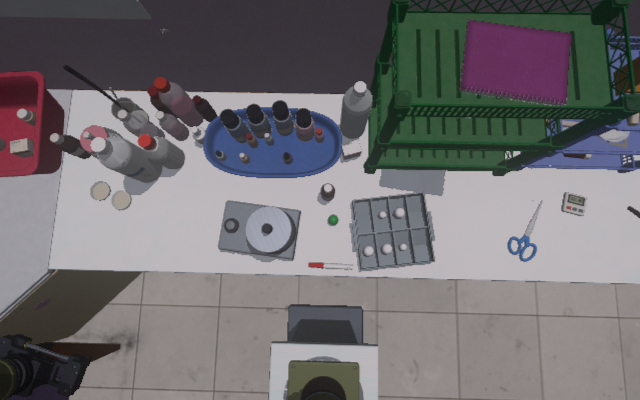

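The scene view shows the mill with its lidded jar (knob 235,190) and the button (198,199). The tray is centred near (392,290) with five white balls. In the top view the knob is at (266,229) and the button at (231,226).

Possible balls in the top view:
- Large: (399,213), (369,251), (387,249)
- Small: (382,215), (403,247)
- Green decoy: (333,220), outside the tray, to be left alone

Next I'll measure and check the sizes in a close crop.

```bash
cat > h.py <<'E'
import numpy as np,cv2,pickle
from scipy.spatial.transform import Rotation as R
def snap(name):
    from plant import r
    return r.snapshot(name)
def ray(s,u,v):
    K=s["K"];d=np.array([(u-K[0,2])/K[0,0],-(v-K[1,2])/K[1,1],-1.])
    return np.asarray(s["position"]),R.from_quat(s["attitude"]).as_matrix()@d
def onplane(s,u,v,z):
    p,d=ray(s,u,v);return p+d*(z-p[2])/d[2]
def cloud(s):
    v,u=np.mgrid[0:400,0:640];K=s["K"];Z=s["range_z"]
    c=np.stack([(u-K[0,2])/K[0,0]*Z,-(v-K[1,2])/K[1,1]*Z,-Z],-1)
    P=c@R.from_quat(s["attitude"]).as_matrix().T+s["position"];P[Z==0]=np.nan;return P
def project(s,P):
    c=R.from_quat(s["attitude"]).as_matrix().T@(np.asarray(P)-s["position"]);K=s["K"]
    return K[0,0]*c[0]/-c[2]+K[0,2],K[1,1]*c[1]/c[2]+K[1,2]
def balls(s,lo,hi,zc=.022):
    "white blobs whose world xy (at zc) is within lo..hi"
    im=s["pixels"].astype(int);m=((im.min(2)>150)).astype(np.uint8)
    n,l,st,ce=cv2.connectedComponentsWithStats(m);o=[]
    for i in range(1,n):
        if 8<st[i,4]<600:
            w=onplane(s,*ce[i],zc)
            if lo[0]<w[0]<hi[0] and lo[1]<w[1]<hi[1]: o.append((ce[i].round(1),st[i,4],w.round(4)))
    return o
E
python3 - <<'E'
from h import *
for n in("scene","top"):
    s=pickle.load(open(f'pics/{n}0.pkl','rb'));P=cloud(s)
    for b in balls(s,(.3,-.4),(.65,-.05)):print(n,*b)
    a=P[...,2]
    def reg(z0,z1,lo,hi): return (a>z0)&(a<z1)&(P[...,0]>lo[0])&(P[...,0]<hi[0])&(P[...,1]>lo[1])&(P[...,1]<hi[1])
    for nm,z0,z1,lo,hi in(("disc",.128,.145,(.25,.05),(.55,.35)),("knob",.165,.18,(.25,.05),(.55,.35)),("btn",.045,.08,(.3,.24),(.5,.37)),("base",.035,.045,(.25,0),(.55,.4)),("tray",.026,.045,(.25,-.4),(.6,-.08)),("surf",-.02,.02,(.3,-.0),(.5,.1))):
        m=reg(z0,z1,lo,hi);c=np.argwhere(m)[:,::-1].astype(np.float32)
        if len(c)<3: print(n,nm,len(c));continue
        p=P[m];rc=cv2.minAreaRect(p[:,:2].astype(np.float32))
        print(n,nm,len(c),np.median(p,0).round(4),np.ptp(p,axis=0).round(3),'rect',np.round(rc[0],4),np.round(rc[1],3),round(rc[2],1))
s=pickle.load(open('pics/scene0.pkl','rb'));t=pickle.load(open('pics/top0.pkl','rb'))
a=cv2.resize(s["pixels"][225:350,255:455],None,fx=4,fy=4,interpolation=3)[:,:,::-1]
cv2.imwrite('pics/crop1.png',a)
E
```

```text
scene [386.5 263.1] 46 [ 0.5401 -0.1709  0.022 ]
scene [410.5 267.5] 98 [ 0.5525 -0.222   0.022 ]
scene [348.5 294.1] 110 [ 0.4335 -0.1269  0.022 ]
scene [374.6 301.8] 115 [ 0.4408 -0.1824  0.022 ]
scene [398.1 310.5] 55 [ 0.4435 -0.2329  0.022 ]
scene disc 2039 [0.4702 0.1536 0.1396] [0.126 0.127 0.017] rect [0.4782 0.1601] [0.125 0.125] 58.5
scene knob 109 [0.4753 0.1584 0.1726] [0.026 0.023 0.012] rect [0.4771 0.1591] [0.021 0.025] 42.4
scene btn 193 [0.4856 0.2824 0.0546] [0.075 0.069 0.022] rect [0.4585 0.2811] [0.09  0.051] 19.5
scene base 1828 [0.4411 0.2395 0.0403] [0.152 0.242 0.01 ] rect [0.482  0.2054] [0.23  0.149] 84.0
scene tray 2608 [ 0.4772 -0.1936  0.032 ] [0.229 0.243 0.016] rect [ 0.49   -0.1989] [0.216 0.24 ] 7.8
scene surf 2876 [0.4147 0.0491 0.0018] [0.154 0.1   0.04 ] rect [0.423 0.05 ] [0.1   0.154] 90.0
top [399.9 211.7] 49 [ 0.5465 -0.2244  0.022 ]
top [382.7 214. ] 24 [ 0.5382 -0.1717  0.022 ]
top [387.4 248. ] 57 [ 0.4351 -0.1857  0.022 ]
top [403.3 246.3] 26 [ 0.4413 -0.2336  0.022 ]
top [368.8 250.3] 54 [ 0.4271 -0.1294  0.022 ]
top disc 1540 [0.4758 0.1591 0.1413] [0.124 0.124 0.009] rect [0.4778 0.1606] [0.124 0.123] 46.6
top knob 75 [0.4768 0.1593 0.1743] [0.024 0.022 0.011] rect [0.478  0.1597] [0.024 0.022] 1.4
top btn 184 [0.4822 0.2828 0.0542] [0.084 0.075 0.023] rect [0.4579 0.2796] [0.075 0.084] 89.9
top base 1375 [0.4629 0.2538 0.0419] [0.152 0.241 0.01 ] rect [0.4825 0.2053] [0.23  0.149] 83.8
top tray 1360 [ 0.4809 -0.1953  0.0341] [0.229 0.243 0.019] rect [ 0.4894 -0.1994] [0.212 0.24 ] 7.8
top surf 1559 [0.4206 0.0483 0.0037] [0.153 0.1   0.038] rect [0.4228 0.0497] [0.099 0.154] 89.2
```

View pics/crop1.png

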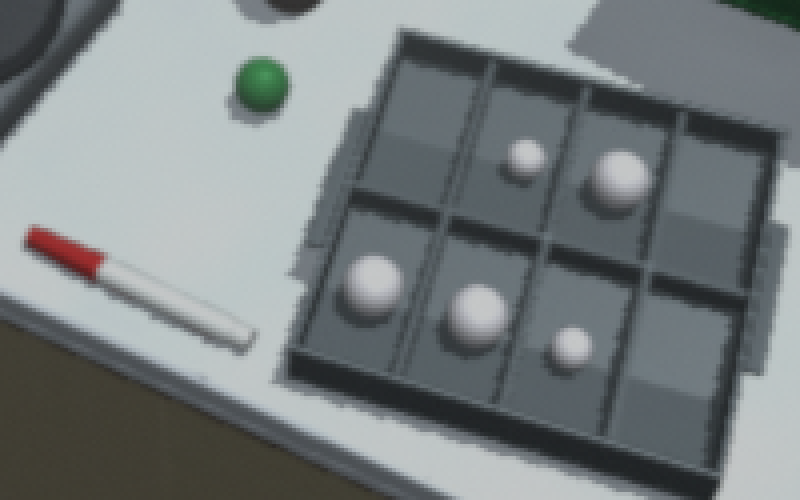

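The crop confirms three large balls at about (372,288), (475,318) and (620,182), and two small ones at (525,158) and (571,346). The green ball is at (262,85), outside the tray. Lid and jar axis ≈ (0.478, 0.160), mill yaw ≈ -6°, tray yaw ≈ 7.8°. First I'll move above the knob.

```bash

python3 -m inch '[[0.69,-0.98,0,0,60],[0.69,-0.98,0,0,60],[0.69,-0.98,0,0,60],[0.69,-0.98,0,0,60],[0.69,-0.98,0,0,60]]' 20
python3 -m inch '[[0.69,-0.98,0,0,60],[0.69,-0.98,0,0,60],[0.69,-0.98,0,0,60],[0.69,-0.98,0,0,60],[0.69,-0.98,0,0,60]]'
python3 -m inch '[[0.69,-0.98,0,0,60],[0.69,-0.98,0,0,60],[0.69,-0.98,0,0,60],[0.69,-0.98,0,0,60],[0.69,-0.98,0,0,60]]'
python3 -m inch '[[0.69,-0.98,0,0,60],[0.69,-0.98,0,0,60],[0.69,-0.98,0,0,60],[0,0,0,0,60],[0,0,0,0,60]]'
python3 - <<'E'
from h import *
s=pickle.load(open('pics/top0.pkl','rb'));P=cloud(s)
m=(P[...,0]>.5)&(P[...,0]<.75)&(P[...,1]<-.05)&(P[...,1]>-.45)&(P[...,2]>.05)
g=P[m]
for y0 in np.arange(-.45,-.05,.05):
    k=g[(g[:,1]>y0)&(g[:,1]<y0+.05)];print(round(y0,2),len(k),k[:,0].min() if len(k) else'',k[:,2].min() if len(k) else '')
E
```

```text
clock: 0.6
tool_pos: [0.2545, 0.4782, 0.2238]
eef_rot: [0.135, 0.991, -0.0, -0.0]
contact_force: [-0.1, -0.1, 0.2]
opening: 0.681
clock: 1.1
tool_pos: [0.3407, 0.3558, 0.2239]
eef_rot: [0.135, 0.991, -0.0, -0.0]
contact_force: [0.9, 0.0, -0.3]
opening: 0.683
clock: 1.6
tool_pos: [0.4269, 0.2334, 0.2239]
eef_rot: [0.135, 0.991, -0.0, -0.0]
contact_force: [-0.5, -0.6, 0.6]
opening: 0.679
clock: 2.1
tool_pos: [0.4781, 0.1607, 0.2239]
eef_rot: [0.136, 0.991, -0.0, -0.0]
contact_force: [-0.4, 0.4, 0.7]
opening: 0.683
-0.45 1673 0.6754889562643749 0.0521921544848063
-0.4 1659 0.6751256159169552 0.05211640886587121
-0.35 1679 0.675578848361139 0.05001030303132836
-0.3 1666 0.675136021170172 0.050425918543478554
-0.25 1556 0.6753036297223596 0.05128142231466981
-0.2 1358 0.6748707215784219 0.050260705684054274
-0.15 1608 0.6671649150433973 0.0501695301696492
-0.1 129 0.7134834681841813 0.05004008964319784
```

```bash

python3 -m inch '[[0,0,-0.8,0,60],[0,0,-0.8,0,60],[0,0,-0.6,0,60],[0,0,-0.28,0,60],[0,0,0,0,60]]'
python3 -m inch '[[0,0,0,0,10],[0,0,0,0,10],[0,0,0,0,10],[0,0,0,0,10],[0,0,0,0,10]]' 30
python3 -m inch '[[0,0,0,0,10],[0,0,0.2,0,10],[0,0,0.4,0,10],[0,0,0.6,0,10],[0,0,0.8,0,10]]'
```

```text
clock: 2.6
tool_pos: [0.4771, 0.162, 0.1615]
eef_rot: [0.134, 0.991, -0.0, -0.001]
contact_force: [-0.4, 0.0, 0.9]
opening: 0.682
clock: 3.1
tool_pos: [0.4784, 0.1611, 0.1624]
eef_rot: [0.136, 0.991, 0.0, 0.0]
contact_force: [0.8, -0.6, -0.0]
opening: 0.251
clock: 3.6
tool_pos: [0.4779, 0.161, 0.2129]
eef_rot: [0.135, 0.991, -0.0, -0.0]
contact_force: [0.4, -0.3, 0.7]
opening: 0.114
```

The jaws closed to 10 mm, so they missed the knob. Taking a look.

```bash
python3 - <<'E'
from h import *
a=[]
for n in("scene","top"):
    s=snap(n);pickle.dump(s,open(f'pics/{n}1.pkl','wb'))
    a.append(cv2.resize(s["pixels"][140:290,140:340] if n=="scene" else s["pixels"][150:290,190:377],(400,300),interpolation=3)[:,:,::-1])
cv2.imwrite('pics/v4.png',np.hstack(a))
E
```

```text
(no output)
```

View pics/v4.png

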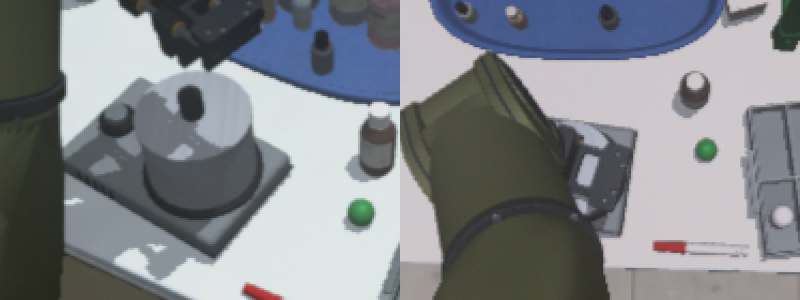

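```bash
python3 - <<'E'
from h import *
from plant import r
print(r.get_state()["tool_pos"],r.get_state()["eef_rot"])
s=pickle.load(open('pics/scene1.pkl','rb'));P=cloud(s)
for z in(.213,.194,.156):print(z,np.round(project(s,[.478,.161,z]),1))
m=(P[...,2]>.165)&(P[...,2]<.3)&(abs(P[...,0]-.5)<.15)&(abs(P[...,1]-.16)<.15)
for z in np.arange(.165,.3,.01):
    k=P[m&(abs(P[...,2]-z)<.005)]
    if len(k):print(round(z,3),len(k),np.median(k,0).round(3),k.min(0).round(3),k.max(0).round(3))
t=cv2.resize(s["pixels"][100:220,140:300],None,fx=4,fy=4,interpolation=3)[:,:,::-1];cv2.imwrite('pics/v5.png',t)
E
```

```text
[0.47992373 0.16187858 0.21480827] [0.13560166 0.9907595  0.00148937 0.0023638 ]
0.213 [230.8 173. ]
0.194 [232.  179.4]
0.156 [234.3 191.7]
0.165 24 [0.472 0.153 0.168] [0.465 0.148 0.165] [0.486 0.174 0.17 ]
0.175 87 [0.477 0.159 0.173] [0.467 0.147 0.17 ] [0.492 0.171 0.177]
0.225 9 [0.472 0.169 0.23 ] [0.466 0.15  0.227] [0.478 0.179 0.23 ]
0.235 51 [0.473 0.158 0.236] [0.464 0.141 0.231] [0.483 0.182 0.24 ]
0.245 68 [0.473 0.151 0.245] [0.463 0.141 0.24 ] [0.481 0.183 0.25 ]
0.255 43 [0.469 0.145 0.254] [0.463 0.14  0.25 ] [0.477 0.181 0.26 ]
0.265 21 [0.467 0.144 0.265] [0.462 0.141 0.261] [0.473 0.156 0.269]
0.275 8 [0.464 0.143 0.272] [0.463 0.141 0.271] [0.467 0.147 0.275]
0.295 175 [0.461 0.091 0.297] [0.423 0.07  0.291] [0.513 0.252 0.3  ]
```

View pics/v5.png

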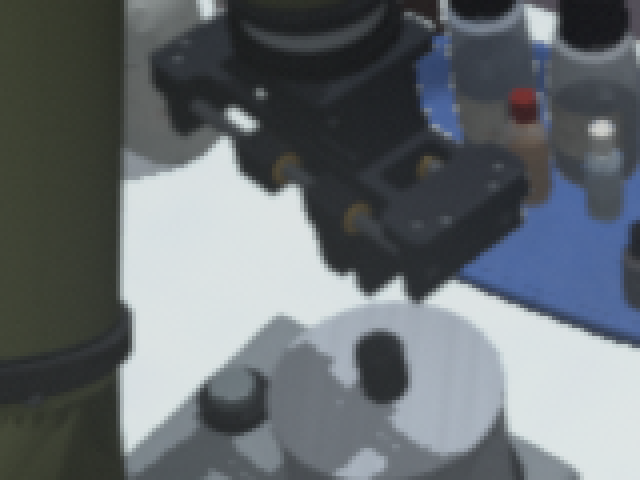

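The tips show at z ≈ 0.227 in the depth cloud, while the reported pose implies 0.196. So the tool really sits about 30 mm higher than reported. I'll open, descend most of the way, and measure again before gripping.

```bash

python3 -m inch '[[0,0,0,0,60],[0,0,0,0,60],[0,0,0,0,60],[0,0,-0.7,0,60],[0,0,-0.7,0,60]]' 30
python3 -m inch '[[0,0,-0.7,0,60],[0,0,-0.4,0,60],[0,0,-0.3,0,60],[0,0,0,0,60],[0,0,0,0,60]]'
cat >> h.py <<'E'
def tips(s,x,y,z0,z1,w=.07):
    P=cloud(s);P=P[(P[...,2]>z0)&(P[...,2]<z1)&(abs(P[...,0]-x)<w)&(abs(P[...,1]-y)<w)]
    for z in np.arange(z0,z1,.005):
        k=P[abs(P[:,2]-z)<.0025]
        if len(k):print(round(z,3),len(k),k.min(0).round(3),k.max(0).round(3))
E
python3 - <<'E'
from h import *
s=snap("scene");cv2.imwrite('pics/v6.png',cv2.resize(s["pixels"][130:250,150:310],None,fx=4,fy=4,interpolation=3)[:,:,::-1])
tips(s,.478,.16,.142,.21)
E
```

```text
clock: 4.2
tool_pos: [0.4784, 0.1611, 0.1765]
eef_rot: [0.136, 0.991, 0.0, 0.0]
contact_force: [1.2, 0.0, 0.1]
opening: 0.541
clock: 4.7
tool_pos: [0.4785, 0.1612, 0.1424]
eef_rot: [0.135, 0.991, 0.0, 0.0]
contact_force: [0.2, -0.3, -0.2]
opening: 0.68
0.142 80 [0.418 0.097 0.142] [0.514 0.219 0.144]
0.147 21 [0.465 0.12  0.145] [0.508 0.167 0.149]
0.152 18 [0.465 0.148 0.15 ] [0.479 0.17  0.154]
0.157 23 [0.46  0.129 0.155] [0.494 0.201 0.159]
0.162 40 [0.459 0.121 0.16 ] [0.493 0.206 0.164]
0.167 42 [0.457 0.121 0.165] [0.495 0.204 0.169]
0.172 46 [0.459 0.121 0.17 ] [0.494 0.206 0.174]
0.177 31 [0.457 0.122 0.175] [0.491 0.208 0.179]
0.182 22 [0.458 0.123 0.18 ] [0.489 0.206 0.184]
0.187 15 [0.458 0.123 0.185] [0.485 0.204 0.189]
0.192 19 [0.458 0.123 0.19 ] [0.495 0.208 0.194]
0.197 13 [0.457 0.124 0.195] [0.496 0.209 0.199]
0.202 17 [0.457 0.121 0.2  ] [0.494 0.208 0.204]
0.207 6 [0.479 0.196 0.205] [0.492 0.201 0.208]
```

View pics/v6.png

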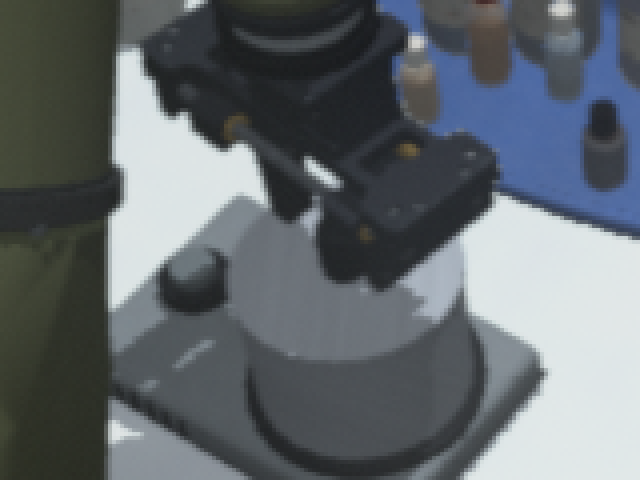

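The tips are at z ≈ 0.155 with TCP reading 0.142, which confirms an offset of about +31 mm. The knob is between the fingers, so I'll go 10 mm lower and grip.

```bash

python3 -m inch '[[0,0,-0.2,0,60],[0,0,-0.15,0,60],[0,0,0,0,10],[0,0,0,0,10],[0,0,0,0,10]]' 30
python3 -m inch '[[0,0,0,0,10],[0,0,0,0,10],[0,0,0,0,10],[0,0,0,0,10],[0,0,0,0,10]]' 30
python3 -m inch '[[0,0,0.2,0,10],[0,0,0.4,0,10],[0,0,0.8,0,10],[0,0,0.8,0,10],[0,0,0.8,0,10]]'
```

```text
clock: 5.25
tool_pos: [0.4783, 0.1611, 0.1335]
eef_rot: [0.135, 0.991, 0.0, 0.0]
contact_force: [-0.0, 0.7, 0.3]
opening: 0.434
clock: 5.75
tool_pos: [0.4783, 0.161, 0.1335]
eef_rot: [0.136, 0.991, -0.0, 0.0]
contact_force: [-0.9, -0.1, 1.2]
opening: 0.286
clock: 6.25
tool_pos: [0.478, 0.161, 0.2096]
eef_rot: [0.135, 0.991, 0.0, -0.0]
contact_force: [0.0, 0.4, -4.0]
opening: 0.287
```

Held: opening 25 mm, about 3–4 N of weight. Carrying the lid to the clear worktop left of the mill.

```bash

python3 -m inch '[[-0.07,0.93,0,0,10],[-0.07,0.93,0,0,10],[-0.07,0.93,0,0,10],[-0.07,0.93,0,0,10],[-0.07,0.93,0,0,10]]'
python3 -m inch '[[-0.07,0.93,0,0,10],[-0.07,0.93,0,0,10],[-0.07,0.93,0,0,10],[-0.07,0.93,0,0,10],[-0.07,0.93,0,0,10]]'
python3 -m inch '[[-0.07,0.93,0,0,10],[-0.07,0.93,0,0,10],[0,0,-0.8,0,10],[0,0,-0.9,0,10],[0,0,-0.9,0,10]]'
python3 -m inch '[[0,0,-0.9,0,10],[0,0,-0.9,0,10],[0,0,-0.9,0,10],[0,0,-0.8,0,10],[0,0,0,0,10]]'
python3 - <<'E'
from h import *
s=snap("scene");tips(s,.458,.44,.004,.1,.085)
E
```

```text
clock: 6.75
tool_pos: [0.4691, 0.2782, 0.2089]
eef_rot: [0.135, 0.991, 0.0, -0.0]
contact_force: [-0.2, 0.8, -2.5]
opening: 0.282
clock: 7.25
tool_pos: [0.4603, 0.3943, 0.2088]
eef_rot: [0.135, 0.991, -0.0, -0.0]
contact_force: [0.2, 0.7, -3.4]
opening: 0.283
clock: 7.75
tool_pos: [0.4569, 0.4401, 0.1431]
eef_rot: [0.135, 0.991, 0.0, -0.0]
contact_force: [0.7, -0.3, -3.6]
opening: 0.284
clock: 8.25
tool_pos: [0.4555, 0.4382, 0.0535]
eef_rot: [0.135, 0.991, -0.002, -0.002]
contact_force: [-0.4, -0.4, -3.2]
opening: 0.285
0.004 245 [0.375 0.355 0.004] [0.543 0.457 0.006]
0.009 10 [0.426 0.36  0.007] [0.542 0.41  0.008]
0.049 1 [0.475 0.382 0.05 ] [0.475 0.382 0.05 ]
0.054 36 [0.4   0.376 0.052] [0.494 0.496 0.056]
0.059 664 [0.398 0.375 0.057] [0.51  0.495 0.061]
0.064 130 [0.4   0.375 0.062] [0.505 0.476 0.066]
0.069 7 [0.444 0.435 0.067] [0.454 0.461 0.071]
0.074 4 [0.444 0.434 0.073] [0.454 0.46  0.076]
0.079 6 [0.443 0.434 0.078] [0.446 0.442 0.081]
0.084 3 [0.445 0.435 0.082] [0.445 0.443 0.085]
0.089 6 [0.443 0.431 0.087] [0.448 0.44  0.091]
0.094 3 [0.445 0.439 0.092] [0.446 0.443 0.095]
```

```bash

python3 -m inch '[[0,0,-0.8,0,10],[0,0,-0.5,0,10],[0,0,-0.24,0,10],[0,0,-0.12,0,10],[0,0,-0.08,0,10]]'
python3 -m inch '[[0,0,-0.04,0,10],[0,0,-0.04,0,10],[0,0,0,0,10]]'
```

```text
clock: 8.8
tool_pos: [0.4576, 0.4404, 0.0128]
eef_rot: [0.136, 0.991, 0.0, 0.0]
contact_force: [-0.1, 0.6, -2.8]
opening: 0.288
clock: 9.1
tool_pos: [0.4574, 0.4402, 0.0106]
eef_rot: [0.135, 0.991, 0.0, 0.0]
contact_force: [-0.1, -0.6, -3.1]
opening: 0.284
```

```bash

python3 -m inch '[[0,0,-0.06,0,10],[0,0,0,0,10]]'
python3 -m inch '[[0,0,-0.06,0,10],[0,0,0,0,10]]'
python3 -m inch '[[0,0,-0.06,0,10],[0,0,0,0,10]]'
```

```text
clock: 9.3
tool_pos: [0.4572, 0.44, 0.0088]
eef_rot: [0.135, 0.991, -0.0, -0.0]
contact_force: [0.1, -0.1, -4.2]
opening: 0.285
clock: 9.5
tool_pos: [0.4573, 0.4401, 0.0085]
eef_rot: [0.136, 0.991, 0.0, 0.0]
contact_force: [-2.1, -1.3, 6.1]
opening: 0.286
clock: 9.7
tool_pos: [0.4574, 0.4401, 0.0085]
eef_rot: [0.136, 0.991, 0.0, 0.0]
contact_force: [-3.9, -3.3, 16.4]
opening: 0.283
```

Landed. Now I'll release, rise, and travel to the tray while turning the jaws along the tray's x.

```bash

python3 -m inch '[[0,0,0.1,0,10],[0,0,0,0,60],[0,0,0,0,60],[0,0,0,0,60],[0,0,0.3,0,60]]'
python3 -m inch '[[0,0,0.9,0,60],[0,0,0.9,0,60],[0,0,1,0,60],[0,0,1,0,60],[0,0,1,0,60]]'
python3 -m inch '[[0,0,1,0,60],[0,0,1,0,60],[0,0,0.5,0,60],[0,0,0,0,60]]'
python3 - <<'E'
from h import *
s=snap("top");pickle.dump(s,open('pics/top2.pkl','wb'));tips(s,.458,.44,.004,.07,.08)
E
python3 -m inch '[[0.13,-0.98,0,-0.41,60],[0.13,-0.98,0,-0.41,60],[0.13,-0.98,0,-0.41,60],[0.13,-0.98,0,-0.41,60],[0.13,-0.98,0,-0.41,60]]'
python3 -m inch '[[0.13,-0.98,0,-0.41,60],[0.13,-0.98,0,-0.41,60],[0.13,-0.98,0,-0.41,60],[0.13,-0.98,0,-0.41,60],[0.13,-0.98,0,-0.41,60]]'
python3 -m inch '[[0.13,-0.98,0,-0.41,60],[0.13,-0.98,0,-0.41,60],[0.13,-0.98,0,-0.41,60],[0.13,-0.98,0,-0.41,60],[0.13,-0.98,0,-0.41,60]]'
python3 - <<'E'
from h import *
for n in("scene","top"):
    s=snap(n);pickle.dump(s,open(f'pics/{n}2.pkl','wb'))
    for b in balls(s,(.3,-.4),(.65,-.05)):print(n,*b)
E
```

```text
clock: 10.2
tool_pos: [0.4567, 0.4395, 0.0151]
eef_rot: [0.135, 0.991, -0.001, -0.001]
contact_force: [0.6, -1.1, -0.5]
opening: 0.618
clock: 10.7
tool_pos: [0.4573, 0.4401, 0.1374]
eef_rot: [0.135, 0.991, 0.0, 0.0]
contact_force: [0.7, -0.3, -0.5]
opening: 0.686
clock: 11.1
tool_pos: [0.4581, 0.441, 0.2004]
eef_rot: [0.136, 0.991, 0.002, 0.001]
contact_force: [-0.7, -0.4, 0.0]
opening: 0.68
0.004 375 [0.378 0.36  0.004] [0.538 0.519 0.006]
0.009 132 [0.378 0.361 0.007] [0.538 0.52  0.011]
0.014 513 [0.396 0.379 0.012] [0.52  0.488 0.016]
0.019 442 [0.399 0.379 0.017] [0.519 0.487 0.021]
0.024 9 [0.427 0.4   0.022] [0.47  0.44  0.025]
0.029 9 [0.445 0.427 0.027] [0.466 0.436 0.031]
0.034 5 [0.448 0.428 0.032] [0.469 0.436 0.036]
0.039 4 [0.454 0.428 0.039] [0.463 0.43  0.041]
0.044 10 [0.447 0.43  0.042] [0.468 0.448 0.046]
0.049 31 [0.447 0.429 0.047] [0.468 0.449 0.051]
0.054 17 [0.447 0.433 0.052] [0.467 0.448 0.056]
clock: 11.65
tool_pos: [0.4727, 0.3158, 0.1967]
eef_rot: [0.242, 0.97, -0.001, -0.001]
contact_force: [0.5, 0.2, 0.0]
opening: 0.683
clock: 12.15
tool_pos: [0.4888, 0.1935, 0.1969]
eef_rot: [0.344, 0.939, -0.001, -0.001]
contact_force: [-0.1, -0.7, -0.2]
opening: 0.681
clock: 12.65
tool_pos: [0.505, 0.0713, 0.1969]
eef_rot: [0.443, 0.897, -0.001, -0.001]
contact_force: [-0.1, 0.1, -0.2]
opening: 0.683
scene [386.5 263.4] 62 [ 0.5393 -0.1712  0.022 ]
scene [410.3 268.1] 134 [ 0.551  -0.2221  0.022 ]
scene [348.4 294.7] 148 [ 0.4321 -0.1273  0.022 ]
scene [374.5 302.1] 148 [ 0.4401 -0.1826  0.022 ]
scene [397.9 310.7] 75 [ 0.4428 -0.2327  0.022 ]
top [400.  211.9] 63 [ 0.5459 -0.2245  0.022 ]
top [382.6 214. ] 30 [ 0.5383 -0.1714  0.022 ]
top [387.2 248. ] 63 [ 0.4352 -0.1849  0.022 ]
top [403.4 246.5] 31 [ 0.4406 -0.2339  0.022 ]
top [368.7 250.1] 64 [ 0.4275 -0.1293  0.022 ]
```

```bash

python3 -m inch '[[0.13,-0.98,0,-0.41,50],[0.13,-0.98,0,-0.41,50],[0.13,-0.98,0,-0.41,50],[0.13,-0.98,0,-0.41,50],[0.13,-0.98,0,-0.41,50]]'
python3 -m inch '[[0.13,-0.98,0,-0.41,50],[0.13,-0.98,0,-0.41,50],[0.13,-0.98,0,-0.41,50],[0.13,-0.98,0,-0.41,50],[0.13,-0.98,0,-0.41,50]]'
python3 -m inch '[[0.13,-0.98,0,-0.41,50],[0.13,-0.98,0,-0.41,50],[0,0,-1,0,50],[0,0,-1,0,50],[0,0,-1,0,50]]'
python3 -m inch '[[0,0,-1,0,50],[0,0,-1,0,50],[0,0,0,0,50],[0,0,0,0,50]]'
python3 - <<'E'
from h import *
s=snap("scene");pickle.dump(s,open('pics/scene3.pkl','wb'));tips(s,.545,-.223,.04,.14,.06)
cv2.imwrite('pics/v7.png',cv2.resize(s["pixels"][180:340,320:480],None,fx=3.5,fy=3.5,interpolation=3)[:,:,::-1])
E
```

```text
clock: 13.25
tool_pos: [0.5217, -0.0494, 0.1973]
eef_rot: [0.535, 0.845, -0.0, -0.001]
contact_force: [-0.0, -0.3, 0.1]
opening: 0.569
clock: 13.75
tool_pos: [0.5383, -0.1718, 0.1972]
eef_rot: [0.623, 0.782, -0.0, -0.001]
contact_force: [0.1, -0.1, 1.1]
opening: 0.572
clock: 14.25
tool_pos: [0.5449, -0.2199, 0.1214]
eef_rot: [0.655, 0.755, 0.0, -0.001]
contact_force: [-0.2, -0.4, 0.5]
opening: 0.567
clock: 14.65
tool_pos: [0.5448, -0.2203, 0.0728]
eef_rot: [0.656, 0.755, -0.0, -0.001]
contact_force: [0.6, -0.2, 0.5]
opening: 0.565
```

View pics/v7.png

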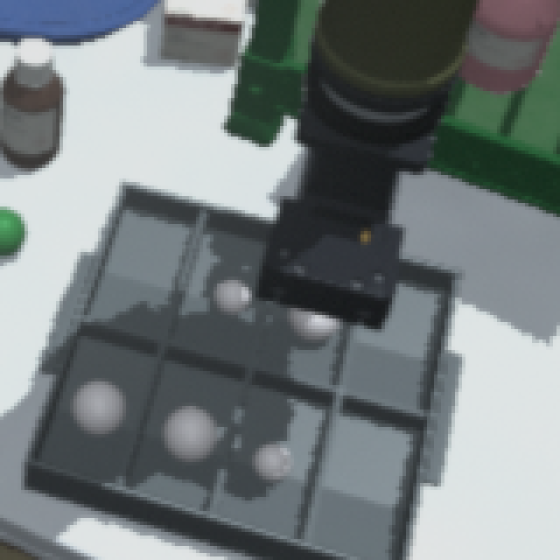

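The view shows the gripper over ball C (about 315,318 in the crop) with the tips hidden behind its body. Small correction, then descend and grip softly.

```bash

python3 -m inch '[[0.04,-0.1,-0.8,0,50],[0,0,-0.8,0,50],[0,0,-0.6,0,50],[0,0,-0.3,0,50],[0,0,-0.1,0,50]]'
python3 -m inch '[[0,0,-0.05,0,50],[0,0,0,0,15],[0,0,0,0,15],[0,0,0,0,15],[0,0,0,0,15]]' 12
python3 -m inch '[[0,0,0,0,15],[0,0,0,0,15],[0,0,0.2,0,15],[0,0,0.5,0,15],[0,0,0.8,0,15]]' 12
```

```text
clock: 15.2
tool_pos: [0.5461, -0.2238, 0.0082]
eef_rot: [0.656, 0.755, 0.0, -0.0]
contact_force: [-0.6, -0.1, 0.3]
opening: 0.563
clock: 15.7
tool_pos: [0.5463, -0.224, 0.0076]
eef_rot: [0.656, 0.755, 0.0, 0.0]
contact_force: [1.2, -0.7, 2.4]
opening: 0.349
clock: 16.2
tool_pos: [0.5451, -0.2235, 0.0446]
eef_rot: [0.656, 0.755, -0.0, -0.001]
contact_force: [-0.4, 0.8, -0.0]
opening: 0.349
```

Ball gripped (opening 31 mm). Lifting and carrying it to the jar.

```bash

python3 -m inch '[[0,0,1,0,15],[0,0,1,0,15],[0,0,1,0,15],[0,0,1,0,15],[0,0,1,0,15]]'
python3 -m inch '[[-0.16,0.945,0.2,0,15],[-0.16,0.945,0.2,0,15],[-0.16,0.945,0,0,15],[-0.16,0.945,0,0,15],[-0.16,0.945,0,0,15]]'
python3 -m inch '[[-0.16,0.945,0,0,15],[-0.16,0.945,0,0,15],[-0.16,0.945,0,0,15],[-0.16,0.945,0,0,15],[-0.16,0.945,0,0,15]]'
python3 -m inch '[[-0.16,0.945,0,0,15],[-0.16,0.945,0,0,15],[-0.16,0.945,0,0,15],[-0.16,0.945,0,0,15],[-0.16,0.945,0,0,15]]'
python3 -m inch '[[-0.16,0.945,0,0,15],[-0.16,0.945,0,0,15],[0,0,0,0,15],[0,0,0,0,15]]'
python3 - <<'E'
from h import *
s=snap("scene");pickle.dump(s,open('pics/scene4.pkl','wb'));tips(s,.478,.178,.138,.26,.06)
cv2.imwrite('pics/v8.png',cv2.resize(s["pixels"][100:260,150:310],None,fx=3.5,fy=3.5,interpolation=3)[:,:,::-1])
E
```

```text
clock: 16.7
tool_pos: [0.5457, -0.2238, 0.1715]
eef_rot: [0.656, 0.755, 0.0, 0.0]
contact_force: [-1.2, -0.3, -0.7]
opening: 0.349
clock: 17.2
tool_pos: [0.5256, -0.1048, 0.1805]
eef_rot: [0.656, 0.755, 0.0, 0.0]
contact_force: [0.5, -0.1, -1.1]
opening: 0.348
clock: 17.7
tool_pos: [0.5056, 0.0133, 0.1804]
eef_rot: [0.656, 0.755, 0.0, 0.0]
contact_force: [-0.3, 0.1, -0.7]
opening: 0.346
clock: 18.2
tool_pos: [0.4856, 0.1315, 0.1804]
eef_rot: [0.656, 0.755, 0.0, 0.0]
contact_force: [-0.4, 0.3, -1.2]
opening: 0.348
clock: 18.6
tool_pos: [0.4779, 0.1775, 0.1801]
eef_rot: [0.656, 0.755, 0.0, 0.0]
contact_force: [-0.3, -0.2, -0.6]
opening: 0.347
0.183 1 [0.471 0.172 0.185] [0.471 0.172 0.185]
0.188 3 [0.471 0.166 0.187] [0.474 0.169 0.19 ]
0.193 9 [0.468 0.164 0.191] [0.481 0.17  0.195]
0.198 35 [0.455 0.163 0.196] [0.506 0.178 0.2  ]
0.203 41 [0.45  0.163 0.201] [0.508 0.178 0.205]
0.208 47 [0.45  0.164 0.206] [0.509 0.176 0.21 ]
0.213 19 [0.45  0.163 0.211] [0.506 0.173 0.215]
0.218 24 [0.449 0.163 0.216] [0.51  0.173 0.22 ]
0.223 17 [0.448 0.163 0.221] [0.512 0.173 0.225]
0.228 20 [0.448 0.163 0.226] [0.511 0.172 0.23 ]
0.233 14 [0.447 0.163 0.231] [0.509 0.172 0.235]
0.238 17 [0.448 0.163 0.236] [0.509 0.189 0.24 ]
0.243 11 [0.494 0.17  0.241] [0.509 0.185 0.244]
0.248 5 [0.5   0.178 0.246] [0.504 0.181 0.249]
0.253 5 [0.501 0.175 0.251] [0.503 0.181 0.254]
0.258 6 [0.502 0.171 0.256] [0.505 0.179 0.26 ]
```

View pics/v8.png

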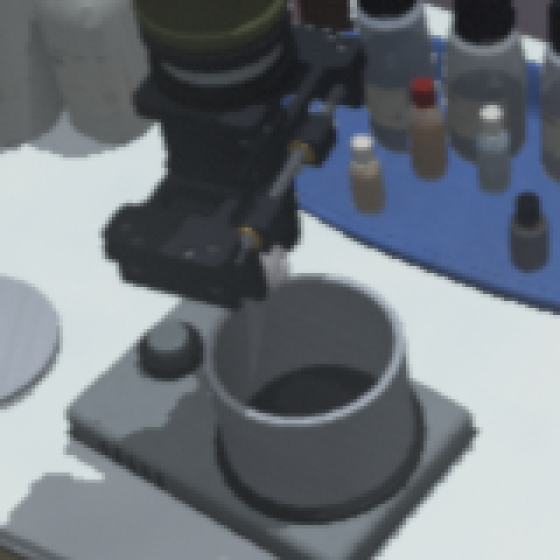

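Ball bottom ≈ 0.181 at reported z 0.180, over the jar's +y side. The jar is empty and open, and the lid is visible at the left. Lowering, then creeping down with a force check.

```bash

python3 -m inch '[[0,0,-0.6,0,15],[0,0,-0.8,0,15],[0,0,-0.8,0,15],[0,0,-0.8,0,15],[0,0,-0.6,0,15]]'
python3 -m inch '[[0,0,-0.6,0,15],[0,0,-0.3,0,15],[0,0,-0.2,0,15],[0,0,-0.08,0,15],[0,0,0,0,15]]'
python3 -m inch '[[0,0,-0.04,0,15],[0,0,0,0,15]]'
python3 -m inch '[[0,0,-0.04,0,15],[0,0,0,0,15]]'
```

```text
clock: 19.15
tool_pos: [0.4782, 0.1756, 0.0888]
eef_rot: [0.657, 0.754, -0.001, 0.0]
contact_force: [0.2, 0.1, -0.4]
opening: 0.352
clock: 19.65
tool_pos: [0.4783, 0.1775, 0.0604]
eef_rot: [0.656, 0.755, 0.0, 0.0]
contact_force: [-0.2, 0.4, -0.3]
opening: 0.352
clock: 19.85
tool_pos: [0.4782, 0.1778, 0.0595]
eef_rot: [0.656, 0.755, 0.0, 0.0]
contact_force: [0.3, -0.6, -1.0]
opening: 0.349
clock: 20.05
tool_pos: [0.478, 0.1778, 0.0582]
eef_rot: [0.656, 0.755, 0.0, 0.0]
contact_force: [0.2, 0.4, -0.1]
opening: 0.346
```

```bash

for i in 1; do python3 -m inch '[[0,0,-0.04,0,15],[0,0,0,0,15]]'
python3 -m inch '[[0,0,-0.04,0,15],[0,0,0,0,15]]'
python3 -m inch '[[0,0,-0.04,0,15],[0,0,0,0,15]]'; done | grep -E "tool|force"
python3 - <<'E'
from h import *
s=snap("scene")
cv2.imwrite('pics/v9.png',cv2.resize(s["pixels"][130:250,170:310],None,fx=4,fy=4,interpolation=3)[:,:,::-1])
E
```

```text
tool_pos: [0.478, 0.1777, 0.0571]
contact_force: [-0.1, 0.0, -1.3]
tool_pos: [0.4779, 0.1777, 0.056]
contact_force: [-0.4, 0.2, 0.3]
tool_pos: [0.478, 0.1777, 0.055]
contact_force: [-0.2, -0.5, -0.5]
```

View pics/v9.png

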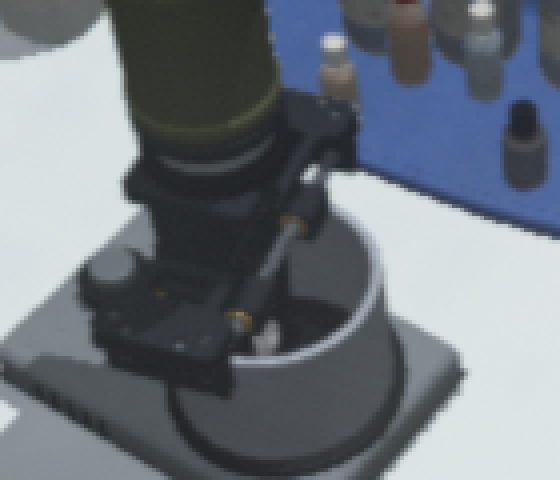

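No contact yet, and the gripper body is just above the rim. I'll keep creeping down.

```bash

(python3 -m inch '[[0,0,-0.04,0,15],[0,0,0,0,15]]'
python3 -m inch '[[0,0,-0.04,0,15],[0,0,0,0,15]]'
python3 -m inch '[[0,0,-0.04,0,15],[0,0,0,0,15]]') | grep -E "tool|force"
```

```text
tool_pos: [0.478, 0.1777, 0.054]
contact_force: [0.1, -1.0, -1.1]
tool_pos: [0.4779, 0.1777, 0.053]
contact_force: [-0.3, 0.1, -0.7]
tool_pos: [0.478, 0.1777, 0.052]
contact_force: [0.2, -0.7, -1.0]
```

```bash

(python3 -m inch '[[0,0,-0.04,0,15],[0,0,0,0,15]]'
python3 -m inch '[[0,0,-0.04,0,15],[0,0,0,0,15]]') | grep -E "tool|force"
```

```text
tool_pos: [0.478, 0.1777, 0.051]
contact_force: [0.4, -0.2, -0.9]
tool_pos: [0.4781, 0.1777, 0.0505]
contact_force: [-1.0, -0.0, 3.7]
```

```bash

(python3 -m inch '[[0,0,-0.03,0,15],[0,0,0,0,15]]'
python3 -m inch '[[0,0,-0.02,0,15],[0,0,0,0,15]]') | grep -E "tool|force"
```

```text
tool_pos: [0.4781, 0.1778, 0.0504]
contact_force: [-1.5, -0.7, 11.8]
tool_pos: [0.4782, 0.1778, 0.0504]
contact_force: [-3.2, -1.2, 16.6]
```

Contact at 0.0505, either the floor or the rim; the ball bottom is within 2–3 mm of the floor in both cases. Easing up, releasing and lifting out.

```bash

python3 -m inch '[[0,0,0.06,0,15],[0,0,0,0,40],[0,0,0,0,40],[0,0,0,0,40],[0,0,0.2,0,40]]'
python3 -m inch '[[0,0,0.6,0,40],[0,0,0.9,0,40],[0,0,0.9,0,40],[0,0,0.9,0,40],[0,0,1,0,40]]'
python3 -m inch '[[0.2,-0.95,0.6,0,40],[0,-0.95,0,0,50],[-0.2,-0.95,0,0,50],[-0.2,-0.95,0,0,50],[-0.2,-0.95,0,0,50]]'
python3 -m inch '[[-0.2,-0.95,0,0,50],[-0.2,-0.95,0,0,50],[-0.2,-0.95,0,0,50],[-0.2,-0.95,0,0,50],[-0.2,-0.95,0,0,50]]'
python3 - <<'E'
from h import *
for n in("scene","top"):
    s=snap(n);pickle.dump(s,open(f'pics/{n}5.pkl','wb'))
    for z,lo,hi in((.022,(.3,-.4),(.65,-.05)),(.064,(.42,.1),(.54,.22))):
        for b in balls(s,lo,hi,z):print(n,*b)
cv2.imwrite('pics/v10.png',cv2.resize(s["pixels"][190:270,130:290],None,fx=4,fy=4,interpolation=3)[:,:,::-1])
E
```

```text
clock: 22.6
tool_pos: [0.4755, 0.1755, 0.0544]
eef_rot: [0.656, 0.755, -0.003, -0.001]
contact_force: [-2.6, -3.4, -5.1]
opening: 0.451
clock: 23.1
tool_pos: [0.478, 0.1778, 0.1635]
eef_rot: [0.656, 0.755, -0.0, -0.0]
contact_force: [-0.0, 0.6, 0.4]
opening: 0.456
clock: 23.6
tool_pos: [0.4681, 0.0582, 0.1779]
eef_rot: [0.656, 0.755, 0.0, 0.0]
contact_force: [0.8, 0.2, 0.1]
opening: 0.567
clock: 24.1
tool_pos: [0.4431, -0.0607, 0.1778]
eef_rot: [0.656, 0.755, 0.0, 0.0]
contact_force: [-0.7, -0.1, -0.5]
opening: 0.569
scene [431.3 240.6] 377 [ 0.6416 -0.2409  0.022 ]
scene [386.4 263.2] 70 [ 0.5399 -0.1708  0.022 ]
scene [348.3 294.7] 161 [ 0.4321 -0.1271  0.022 ]
scene [374.6 302.3] 162 [ 0.4397 -0.1829  0.022 ]
scene [398.  310.7] 87 [ 0.443 -0.233  0.022]
top [403.3 246.4] 29 [ 0.441  -0.2334  0.022 ]
top [257.9 213.8] 31 [0.5259 0.2041 0.064 ]
top [281.8 213.7] 22 [0.5277 0.133  0.064 ]
top [289.  228.5] 10 [0.4844 0.11   0.064 ]
top [265.  230.2] 65 [0.4779 0.1806 0.064 ]
top [255.9 242.6] 41 [0.4409 0.2056 0.064 ]
top [285.5 239.8] 11 [0.4511 0.1189 0.064 ]
top [277.  247.6] 9 [0.428 0.143 0.064]
```

View pics/v10.png

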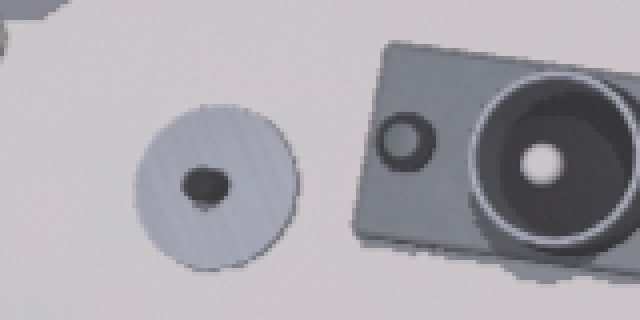

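Ball 1 lies in the jar at (0.478, 0.181), at crop pixel (541,163), and the lid sits on the worktop. Next is ball A at (0.4285, -0.128).

```bash

python3 -m inch '[[-0.19,-0.9,0,0,50],[-0.19,-0.9,0,0,50],[-0.2,-0.9,0,0,50],[0,0,-0.8,0,50],[0,0,-1,0,50]]'
python3 -m inch '[[0,0,-1,0,50],[0,0,-1,0,50],[0,0,-1,0,50],[0,0,-0.9,0,50],[0,0,-0.6,0,50]]'
python3 -m inch '[[0,0,-0.4,0,50],[0,0,-0.1,0,50],[0,0,0,0,15],[0,0,0,0,15],[0,0,0,0,15]]' 12
python3 -m inch '[[0,0,0,0,15],[0,0,0,0,15],[0,0,0,0,15],[0,0,0.2,0,15],[0,0,0.5,0,15]]' 12
```

```text
clock: 24.7
tool_pos: [0.4302, -0.1274, 0.1331]
eef_rot: [0.656, 0.754, 0.001, 0.002]
contact_force: [-0.3, -0.3, 0.0]
opening: 0.57
clock: 25.2
tool_pos: [0.4299, -0.1263, 0.02]
eef_rot: [0.656, 0.755, -0.001, -0.003]
contact_force: [1.7, 0.3, 0.3]
opening: 0.568
clock: 25.7
tool_pos: [0.4318, -0.1286, 0.0126]
eef_rot: [0.656, 0.755, -0.003, -0.005]
contact_force: [-1.1, 0.1, 2.9]
opening: 0.325
clock: 26.2
tool_pos: [0.4338, -0.1285, 0.0296]
eef_rot: [0.656, 0.755, -0.002, -0.004]
contact_force: [-0.4, 0.1, -0.7]
opening: 0.318
```

The descent stopped short at 0.0126 with a slight tilt, and the opening is only 28 mm. Checking joints and the ball.

```bash

python3 -m inch '[[0,0,0.4,0,15],[0,0,0.4,0,15],[0,0,0.4,0,15],[0,0,0,0,15]]'
python3 - <<'E'
from h import *
from plant import r
print(r.get_state()["q"].round(3))
for n in("scene",):
    s=snap(n);pickle.dump(s,open(f'pics/{n}6.pkl','wb'))
    for b in balls(s,(.3,-.4),(.65,-.05),.022):print(n,*b)
    tips(s,.433,-.128,.045,.13,.05)
cv2.imwrite('pics/v11.png',cv2.resize(s["pixels"][200:340,290:450],None,fx=4,fy=4,interpolation=3)[:,:,::-1])
E
```

```text
clock: 26.6
tool_pos: [0.434, -0.1289, 0.061]
eef_rot: [0.656, 0.755, -0.001, -0.003]
contact_force: [-0.2, -0.8, -0.8]
opening: 0.319
[ 0.202  0.791 -0.024  2.199  0.102  0.159  0.225]
scene [395.2 230.1] 566 [ 0.6333 -0.1569  0.022 ]
scene [386.5 263.3] 66 [ 0.5396 -0.1711  0.022 ]
scene [374.5 302.3] 157 [ 0.4397 -0.1827  0.022 ]
scene [398.1 310.6] 82 [ 0.4432 -0.233   0.022 ]
```

View pics/v11.png

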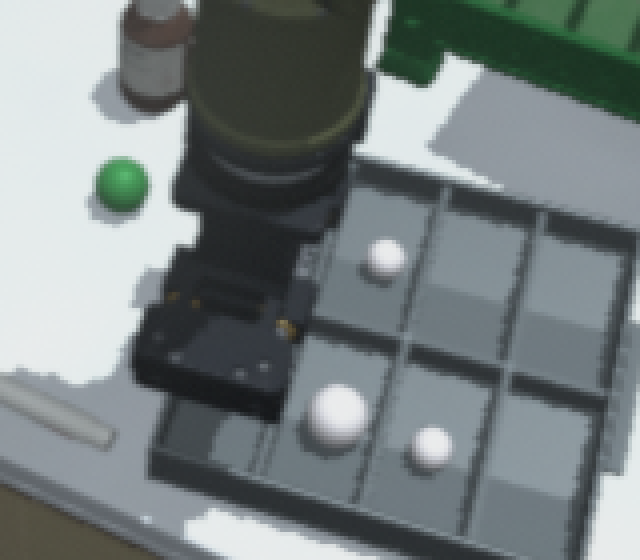

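The compartment of ball A is empty in the view, so the ball is held, but above its equator. Joint 6 is near its limit at this short radius, which is why the tool stopped short. I'll set the ball down in the empty far compartment (centre 0.530, -0.112), where there is reach, and regrip it properly.

```bash

python3 -m inch '[[0,0,0.4,0,15],[0.5,0.1,0.3,0,15],[0.7,0.1,0,0,15],[0.7,0.1,0,0,15],[0.7,0.1,0,0,15]]'
python3 -m inch '[[0.7,0.1,0,0,15],[0.54,0.1,0,0,15],[0,0.08,0,0,15],[0,0,-0.6,0,15],[0,0,-0.6,0,15]]'
python3 -m inch '[[0,0,-0.6,0,15],[0,0,-0.3,0,15],[0,0,0,0,15]]'
```

```text
clock: 27.15
tool_pos: [0.4985, -0.1185, 0.0773]
eef_rot: [0.656, 0.755, -0.002, -0.005]
contact_force: [-0.3, -0.8, 0.2]
opening: 0.323
clock: 27.65
tool_pos: [0.5282, -0.1117, 0.047]
eef_rot: [0.656, 0.755, -0.002, -0.004]
contact_force: [-0.8, 0.2, -0.7]
opening: 0.32
clock: 27.95
tool_pos: [0.5276, -0.1116, 0.0237]
eef_rot: [0.656, 0.755, -0.003, -0.006]
contact_force: [-0.0, 1.1, -0.1]
opening: 0.323
```

```bash

python3 -m inch '[[0,0,-0.12,0,15],[0,0,-0.08,0,15],[0,0,0,0,15]]'
python3 -m inch '[[0,0,-0.06,0,15],[0,0,-0.04,0,15],[0,0,0,0,15]]'
```

```text
clock: 28.25
tool_pos: [0.5292, -0.1117, 0.0198]
eef_rot: [0.656, 0.755, -0.002, -0.004]
contact_force: [-0.7, -1.2, -1.2]
opening: 0.325
clock: 28.55
tool_pos: [0.5291, -0.1117, 0.017]
eef_rot: [0.656, 0.755, -0.002, -0.004]
contact_force: [0.1, 0.3, -1.3]
opening: 0.32
```

```bash

python3 -m inch '[[0,0,-0.06,0,15],[0,0,0,0,15]]'
python3 -m inch '[[0,0,0,0,48],[0,0,0,0,48],[0,0,0,0,48],[0,0,0,0,48],[0,0,-0.15,0,48]]'
python3 -m inch '[[0,0,-0.15,0,48],[0,0,0,0,48],[0,0,0,0,48],[0,0,0,0,48],[0,0,0,0,48]]'
python3 -m inch '[[0,0,0,0,15],[0,0,0,0,15],[0,0,0,0,15],[0,0,0,0,15],[0,0,0,0,15]]' 12
python3 -m inch '[[0,0,0,0,15],[0,0,0.2,0,15],[0,0,0.5,0,15],[0,0,0.8,0,15],[0,0,1,0,15]]' 12
```

```text
clock: 28.75
tool_pos: [0.529, -0.1116, 0.0154]
eef_rot: [0.656, 0.755, -0.002, -0.004]
contact_force: [0.7, -0.7, -0.8]
opening: 0.323
clock: 29.25
tool_pos: [0.5295, -0.1117, 0.012]
eef_rot: [0.656, 0.755, -0.002, -0.004]
contact_force: [0.5, 0.1, 0.7]
opening: 0.546
clock: 29.75
tool_pos: [0.5292, -0.1117, 0.0081]
eef_rot: [0.656, 0.755, -0.002, -0.004]
contact_force: [0.3, 0.3, -0.3]
opening: 0.542
clock: 30.25
tool_pos: [0.5293, -0.1117, 0.0081]
eef_rot: [0.656, 0.755, -0.002, -0.004]
contact_force: [-0.4, 0.2, 1.2]
opening: 0.346
clock: 30.75
tool_pos: [0.5284, -0.1116, 0.0714]
eef_rot: [0.656, 0.755, -0.002, -0.005]
contact_force: [-0.3, -0.6, -0.5]
opening: 0.347
```

Properly gripped now (0.347). Carrying it to the jar's -y side.

```bash

python3 -m inch '[[0,0,1,0,15],[0,0,1,0,15],[0,0,1,0,15],[0,0,1,0,15],[0,0,0.3,0,15]]'
python3 -m inch '[[-0.18,0.92,0,0,15],[-0.18,0.92,0,0,15],[-0.18,0.92,0,0,15],[-0.18,0.92,0,0,15],[-0.18,0.92,0,0,15]]'
python3 -m inch '[[-0.18,0.92,0,0,15],[-0.18,0.92,0,0,15],[-0.18,0.92,0,0,15],[-0.18,0.92,0,0,15],[-0.18,0.92,0,0,15]]'
python3 -m inch '[[-0.2,0.85,0,0,15],[0,0,0,0,15],[0,0,0,0,15]]'
python3 - <<'E'
from h import *
s=snap("scene");pickle.dump(s,open('pics/scene7.pkl','wb'));tips(s,.478,.14,.138,.26,.06)
for b in balls(s,(.3,-.4),(.65,-.05),.022):print(*b)
for b in balls(s,(.42,.1),(.54,.22),.064):print('jar',*b)
E
```

```text
clock: 31.25
tool_pos: [0.5303, -0.112, 0.1811]
eef_rot: [0.656, 0.755, -0.001, -0.002]
contact_force: [0.3, -0.1, -0.4]
opening: 0.344
clock: 31.75
tool_pos: [0.5057, 0.0041, 0.1777]
eef_rot: [0.656, 0.755, -0.002, -0.005]
contact_force: [1.6, -0.6, -0.5]
opening: 0.348
clock: 32.25
tool_pos: [0.4833, 0.119, 0.1777]
eef_rot: [0.656, 0.755, -0.002, -0.005]
contact_force: [-0.1, -0.6, -1.0]
opening: 0.349
clock: 32.55
tool_pos: [0.4787, 0.1391, 0.1778]
eef_rot: [0.656, 0.755, -0.002, -0.004]
contact_force: [0.1, -0.5, -1.0]
opening: 0.347
0.183 3 [0.472 0.128 0.181] [0.477 0.131 0.185]
0.188 5 [0.47  0.127 0.187] [0.505 0.135 0.19 ]
0.193 16 [0.463 0.124 0.191] [0.506 0.133 0.195]
0.198 37 [0.453 0.125 0.196] [0.508 0.137 0.2  ]
0.203 40 [0.451 0.125 0.201] [0.507 0.135 0.205]
0.208 22 [0.453 0.125 0.206] [0.509 0.136 0.21 ]
0.213 11 [0.452 0.126 0.211] [0.511 0.134 0.215]
0.218 13 [0.45  0.124 0.216] [0.513 0.134 0.22 ]
0.223 17 [0.45  0.124 0.221] [0.51  0.134 0.225]
0.228 5 [0.449 0.125 0.226] [0.505 0.131 0.228]
0.233 13 [0.45  0.124 0.231] [0.511 0.134 0.235]
0.238 11 [0.451 0.124 0.236] [0.508 0.145 0.24 ]
0.243 5 [0.493 0.14  0.241] [0.504 0.144 0.245]
0.248 6 [0.502 0.136 0.247] [0.506 0.14  0.25 ]
0.253 1 [0.504 0.134 0.252] [0.504 0.134 0.252]
0.258 6 [0.501 0.131 0.256] [0.506 0.135 0.259]
[386.3 263.4] 59 [ 0.5392 -0.1709  0.022 ]
[374.6 302.1] 146 [ 0.4402 -0.1827  0.022 ]
[397.8 310.8] 72 [ 0.4426 -0.2327  0.022 ]
jar [254.  212.1] 28 [0.5087 0.1416 0.064 ]
jar [231.  213.4] 25 [0.4825 0.1861 0.064 ]
```

```bash

python3 -m inch '[[0,0,-0.6,0,15],[0,0,-0.8,0,15],[0,0,-0.8,0,15],[0,0,-0.8,0,15],[0,0,-0.6,0,15]]'
python3 -m inch '[[0,0,-0.6,0,15],[0,0,-0.3,0,15],[0,0,-0.2,0,15],[0,0,-0.08,0,15],[0,0,-0.08,0,15]]'
(python3 -m inch '[[0,0,-0.08,0,15],[0,0,0,0,15]]'
python3 -m inch '[[0,0,-0.04,0,15],[0,0,0,0,15]]'
python3 -m inch '[[0,0,-0.04,0,15],[0,0,0,0,15]]'
python3 -m inch '[[0,0,-0.04,0,15],[0,0,0,0,15]]') | grep -E "tool|force"
```

```text
clock: 33.1
tool_pos: [0.4792, 0.1374, 0.0869]
eef_rot: [0.657, 0.754, -0.003, -0.004]
contact_force: [-0.1, -0.0, -1.0]
opening: 0.346
clock: 33.6
tool_pos: [0.4793, 0.1392, 0.0571]
eef_rot: [0.656, 0.755, -0.002, -0.004]
contact_force: [-0.9, -1.4, 11.3]
opening: 0.344
tool_pos: [0.4801, 0.1407, 0.0552]
contact_force: [0.3, 1.5, 0.9]
tool_pos: [0.4801, 0.1407, 0.054]
contact_force: [1.3, 4.2, 2.9]
tool_pos: [0.48, 0.1407, 0.0528]
contact_force: [1.8, 5.4, 3.9]
tool_pos: [0.48, 0.1407, 0.0517]
contact_force: [1.8, 5.6, 2.8]
```

Early contact at 0.057 with a sideways force. I'll look before going on.

```bash

python3 - <<'E'
from h import *
s=snap("scene");pickle.dump(s,open('pics/scene8.pkl','wb'));t=snap("top")
a=cv2.resize(s["pixels"][130:250,170:310],(490,420),interpolation=3);b=cv2.resize(t["pixels"][180:280,230:303],(306,420),interpolation=3)
cv2.imwrite('pics/v12.png',np.hstack([a,b])[:,:,::-1])
E
```

```text
(no output)
```

View pics/v12.png

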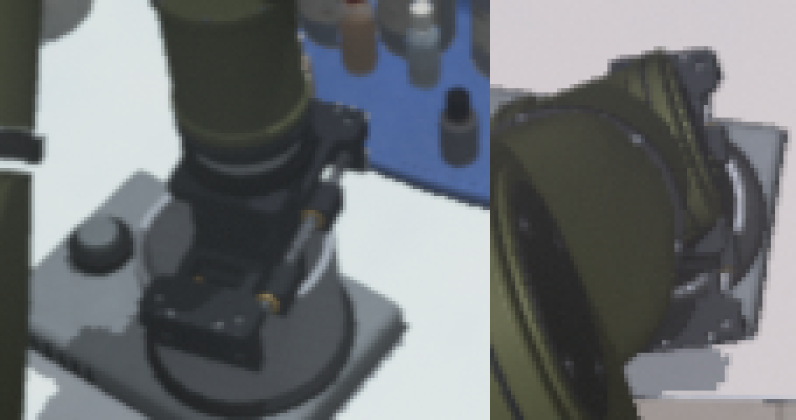

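```bash

python3 - <<'E'
from h import *
s=pickle.load(open('pics/scene7.pkl','rb'));P=cloud(s)
d=np.hypot(P[...,0]-.478,P[...,1]-.160)
m=(d<.052)&(P[...,2]>.056)&(P[...,2]<.09)
for v,u in np.argwhere(m): print(u,v,P[v,u].round(3),s["pixels"][v,u],end=' | ')
print()
f=(d<.05)&(abs(P[...,2]-.05)<.005);print(f.sum(),P[f].min(0),P[f].max(0))
E
```

```text
229 209 [0.483 0.19  0.077] [79 81 84] | 230 209 [0.483 0.187 0.079] [108 110 114] | 231 209 [0.482 0.183 0.082] [127 130 135] | 232 209 [0.481 0.179 0.085] [132 133 138] | 233 209 [0.485 0.18  0.08 ] [128 131 135] | 234 209 [0.487 0.179 0.079] [124 126 130] | 235 209 [0.49  0.179 0.075] [126 127 132] | 227 210 [0.481 0.194 0.074] [69 71 73] | 228 210 [0.48  0.19  0.077] [108 109 113] | 229 210 [0.479 0.187 0.079] [130 131 136] | 230 210 [0.482 0.186 0.077] [141 144 149] | 231 210 [0.481 0.182 0.08 ] [148 150 155] | 232 210 [0.482 0.181 0.08 ] [148 150 155] | 233 210 [0.483 0.179 0.08 ] [145 147 152] | 234 210 [0.484 0.177 0.08 ] [141 142 148] | 235 210 [0.486 0.176 0.078] [140 143 148] | 236 210 [0.49  0.176 0.073] [154 156 161] | 227 211 [0.476 0.191 0.077] [105 107 111] | 228 211 [0.477 0.188 0.078] [138 139 144] | 229 211 [0.476 0.185 0.081] [149 151 156] | 230 211 [0.478 0.183 0.08 ] [154 156 161] | 231 211 [0.479 0.181 0.079] [155 157 162] | 232 211 [0.481 0.18  0.078] [154 156 161] | 233 211 [0.48  0.177 0.08 ] [150 153 158] | 234 211 [0.48  0.174 0.082] [147 149 154] | 235 21
[... 3706 characters left out ...]
24 128] | 237 217 [0.477 0.167 0.068] [113 115 119] | 238 217 [0.478 0.165 0.068] [102 103 107] | 227 218 [0.465 0.185 0.069] [114 118 123] | 228 218 [0.463 0.18  0.073] [123 126 131] | 229 218 [0.463 0.178 0.074] [128 131 136] | 230 218 [0.464 0.175 0.075] [132 135 140] | 231 218 [0.467 0.175 0.071] [134 136 141] | 232 218 [0.467 0.172 0.073] [133 135 140] | 233 218 [0.468 0.171 0.072] [131 132 137] | 234 218 [0.471 0.17  0.07 ] [126 128 133] | 235 218 [0.471 0.167 0.071] [122 124 128] | 236 218 [0.474 0.168 0.067] [114 116 120] | 237 218 [0.477 0.167 0.064] [107 109 113] | 238 218 [0.479 0.165 0.063] [ 98 100 104] | 
178 [0.4731209  0.14996077 0.04536321] [0.52754632 0.20947145 0.05431665]
```

Ball 1 is still at (0.478, 0.181), so the sideways push comes from the gripper body brushing the rim on the -y side. Easing 4 mm towards +y and continuing.

```bash

(python3 -m inch '[[0,0.08,0.02,0,15],[0,0.08,0,0,15],[0,0,0,0,15]]'
python3 -m inch '[[0,0,-0.03,0,15],[0,0,0,0,15]]'
python3 -m inch '[[0,0,-0.03,0,15],[0,0,0,0,15]]') | grep -E "tool|force"
```

```text
tool_pos: [0.478, 0.1427, 0.0516]
contact_force: [-0.2, -0.2, -0.7]
tool_pos: [0.4785, 0.1428, 0.0511]
contact_force: [0.5, -0.1, -1.1]
tool_pos: [0.4787, 0.143, 0.0509]
contact_force: [-3.0, -0.4, 5.1]
```

Sideways force gone and floor contact at 0.051. Releasing, then on to ball B.

```bash

python3 -m inch '[[0,0,0.03,0,15],[0,0,0,0,40],[0,0,0,0,40],[0,0,0,0,40],[0,0,0.2,0,40]]'
python3 -m inch '[[0,0,0.6,0,40],[0,0,0.9,0,40],[0,0,0.9,0,40],[0,0,0.9,0,40],[0,0,1,0,40]]'
python3 -m inch '[[0,-0.93,0.6,0,40],[-0.12,-0.93,0,0,48],[-0.12,-0.93,0,0,48],[-0.12,-0.93,0,0,48],[-0.12,-0.93,0,0,48]]'
python3 -m inch '[[-0.12,-0.93,0,0,48],[-0.12,-0.93,0,0,48],[-0.12,-0.93,0,0,48],[-0.12,-0.93,0,0,48],[-0.12,-0.93,0,0,48]]'
python3 - <<'E'
from h import *
for n in("scene","top"):
    s=snap(n);pickle.dump(s,open(f'pics/{n}9.pkl','wb'))
    for z,lo,hi in((.022,(.4,-.25),(.58,-.1)),(.064,(.44,.11),(.52,.21))):
        for b in balls(s,lo,hi,z):print(n,*b)
E
```

```text
clock: 35.7
tool_pos: [0.4794, 0.1454, 0.0556]
eef_rot: [0.655, 0.755, -0.001, -0.005]
contact_force: [1.5, 4.4, -4.6]
opening: 0.454
clock: 36.2
tool_pos: [0.4784, 0.1426, 0.1644]
eef_rot: [0.656, 0.754, -0.003, -0.004]
contact_force: [0.5, 0.4, 0.3]
opening: 0.446
clock: 36.7
tool_pos: [0.4663, 0.0257, 0.1788]
eef_rot: [0.656, 0.754, -0.003, -0.004]
contact_force: [0.5, -0.1, 0.8]
opening: 0.542
clock: 37.2
tool_pos: [0.4511, -0.0904, 0.1787]
eef_rot: [0.656, 0.754, -0.003, -0.005]
contact_force: [0.5, -0.6, -0.1]
opening: 0.544
scene [386.4 263.2] 70 [ 0.5399 -0.1708  0.022 ]
scene [374.6 302.3] 164 [ 0.4397 -0.1829  0.022 ]
scene [398.  310.7] 87 [ 0.443 -0.233  0.022]
top [265.  230.2] 65 [0.4779 0.1806 0.064 ]
top [277. 230.] 69 [0.4792 0.1452 0.064 ]
top [285.5 239.8] 11 [0.4511 0.1189 0.064 ]
```

Two balls are in the jar at (0.478,0.181) and (0.479,0.145). Now ball B.

```bash

python3 -m inch '[[-0.13,-0.93,0,0,48],[-0.13,-0.93,0,0,48],[-0.13,-0.93,0,0,48],[-0.13,-0.94,0,0,48],[0,0,-0.9,0,48]]'
python3 -m inch '[[0,0,-1,0,48],[0,0,-1,0,48],[0,0,-1,0,48],[0,0,-0.9,0,48],[0,0,-0.6,0,48]]'
python3 -m inch '[[0,0,-0.6,0,48],[0,0,-0.4,0,48],[0,0,-0.2,0,48],[0,0,-0.2,0,48],[0,0,0,0,48]]' 12
python3 -c "
from plant import r;print(r.get_state()['q'].round(3))"
```

```text
clock: 37.8
tool_pos: [0.4402, -0.1857, 0.1578]
eef_rot: [0.658, 0.753, -0.002, -0.001]
contact_force: [0.4, -0.3, 0.1]
opening: 0.546
clock: 38.3
tool_pos: [0.4387, -0.1809, 0.0423]
eef_rot: [0.656, 0.755, -0.002, -0.005]
contact_force: [-0.8, 0.0, -0.0]
opening: 0.539
clock: 38.8
tool_pos: [0.4391, -0.182, 0.0086]
eef_rot: [0.656, 0.755, -0.002, -0.004]
contact_force: [-0.3, 0.5, -0.5]
opening: 0.544
[ 0.306  0.909 -0.017  2.139  0.129  0.103  0.307]
```

```bash

python3 -m inch '[[0,0,0,0,15],[0,0,0,0,15],[0,0,0,0,15],[0,0,0,0,15],[0,0,0,0,15]]' 12
python3 -m inch '[[0,0,0.2,0,15],[0,0,0.5,0,15],[0,0,0.8,0,15],[0,0,1,0,15],[0,0,1,0,15]]' 12
python3 -m inch '[[0,0,1,0,15],[0,0,1,0,15],[0,0,1,0,15],[0,0,0.5,0,15],[0,0,0,0,15]]'
```

```text
clock: 39.3
tool_pos: [0.439, -0.1823, 0.0091]
eef_rot: [0.656, 0.755, -0.002, -0.004]
contact_force: [-0.9, -0.2, 5.2]
opening: 0.347
clock: 39.8
tool_pos: [0.4392, -0.1821, 0.0978]
eef_rot: [0.656, 0.755, -0.002, -0.004]
contact_force: [0.5, -0.3, -0.0]
opening: 0.343
clock: 40.3
tool_pos: [0.4403, -0.1825, 0.1861]
eef_rot: [0.656, 0.755, -0.001, -0.002]
contact_force: [0.9, 0.1, 0.0]
opening: 0.345
```

```bash

python3 -m inch '[[0.14,0.92,0,0,15],[0.14,0.92,0,0,15],[0.14,0.92,0,0,15],[0.14,0.92,0,0,15],[0.14,0.92,0,0,15]]'
python3 -m inch '[[0.14,0.92,0,0,15],[0.14,0.92,0,0,15],[0.14,0.92,0,0,15],[0.14,0.92,0,0,15],[0.14,0.92,0,0,15]]'
python3 -m inch '[[0.14,0.92,0,0,15],[0.14,0.92,0,0,15],[0.14,0.92,0,0,15],[0.14,0.92,0,0,15],[0.12,0.92,0,0,15]]'
python3 -m inch '[[0,0,-0.6,0,15],[0,0,-0.8,0,15],[0,0,-0.8,0,15],[0,0,-0.8,0,15],[0,0,0,0,15]]'
python3 - <<'E'
from h import *
s=snap("scene");pickle.dump(s,open('pics/scene10.pkl','wb'))
for b in balls(s,(.42,.1),(.56,.22),.064):print('jar',*b)
for b in balls(s,(.4,-.25),(.58,-.1)):print('tray',*b)
E
```

```text
clock: 40.8
tool_pos: [0.4561, -0.0662, 0.1833]
eef_rot: [0.656, 0.755, -0.002, -0.005]
contact_force: [-0.2, -0.3, -1.2]
opening: 0.343
clock: 41.3
tool_pos: [0.4736, 0.0488, 0.1833]
eef_rot: [0.656, 0.755, -0.002, -0.005]
contact_force: [-0.3, 0.1, 0.1]
opening: 0.345
clock: 41.8
tool_pos: [0.4906, 0.1636, 0.1831]
eef_rot: [0.656, 0.755, -0.003, -0.005]
contact_force: [0.4, -0.7, 0.1]
opening: 0.344
clock: 42.3
tool_pos: [0.4889, 0.1621, 0.1063]
eef_rot: [0.656, 0.755, -0.005, -0.006]
contact_force: [-0.1, 0.8, -0.4]
opening: 0.343
jar [244.2 197.8] 11 [0.5351 0.1837 0.064 ]
jar [231.1 214.1] 19 [0.4808 0.185  0.064 ]
tray [386.3 263.4] 59 [ 0.5392 -0.1709  0.022 ]
tray [397.9 310.7] 72 [ 0.4429 -0.2327  0.022 ]
```

```bash

(python3 -m inch '[[0,0,-0.4,0,15],[0,0,-0.3,0,15],[0,0,-0.2,0,15],[0,0,0,0,15]]'
python3 -m inch '[[0,0,-0.08,0,15],[0,0,0,0,15]]'
python3 -m inch '[[0,0,-0.06,0,15],[0,0,0,0,15]]'
python3 -m inch '[[0,0,-0.06,0,15],[0,0,0,0,15]]')| grep -E "tool|force"
```

```text
tool_pos: [0.4908, 0.1627, 0.0858]
contact_force: [-0.5, 0.7, 0.1]
tool_pos: [0.4913, 0.1628, 0.0843]
contact_force: [-0.4, -0.2, -1.0]
tool_pos: [0.4912, 0.1628, 0.0828]
contact_force: [0.3, -1.0, -1.0]
tool_pos: [0.491, 0.1628, 0.0812]
contact_force: [0.2, 0.3, -0.7]
```

```bash

(python3 -m inch '[[0,0,-0.06,0,15],[0,0,0,0,15]]'
python3 -m inch '[[0,0,-0.06,0,15],[0,0,0,0,15]]'
python3 -m inch '[[0,0,-0.06,0,15],[0,0,0,0,15]]'
python3 -m inch '[[0,0,-0.06,0,15],[0,0,0,0,15]]')| grep -E "tool|force"
```

```text
tool_pos: [0.491, 0.1628, 0.0796]
contact_force: [0.1, 0.4, -1.0]
tool_pos: [0.4911, 0.1628, 0.0781]
contact_force: [0.9, 0.3, -0.8]
tool_pos: [0.491, 0.1628, 0.0766]
contact_force: [-0.3, -1.7, -0.6]
tool_pos: [0.491, 0.1628, 0.0751]
contact_force: [0.5, 0.2, -1.0]
```

```bash

(python3 -m inch '[[0,0,-0.06,0,15],[0,0,0,0,15]]'
python3 -m inch '[[0,0,-0.06,0,15],[0,0,0,0,15]]'
python3 -m inch '[[0,0,-0.06,0,15],[0,0,0,0,15]]'
python3 -m inch '[[0,0,-0.06,0,15],[0,0,0,0,15]]'
python3 -m inch '[[0,0,-0.06,0,15],[0,0,0,0,15]]')| grep -E "tool|force"
```

```text
tool_pos: [0.4914, 0.1631, 0.0738]
contact_force: [0.5, 0.3, 1.3]
tool_pos: [0.4929, 0.1635, 0.0729]
contact_force: [2.2, 0.7, 4.5]
tool_pos: [0.4942, 0.1638, 0.072]
contact_force: [2.8, 0.3, 7.6]
tool_pos: [0.4954, 0.1639, 0.071]
contact_force: [4.4, 0.6, 10.8]
tool_pos: [0.4959, 0.164, 0.0697]
contact_force: [4.9, 1.0, 11.5]
```

Ball 3 now rests on the two below with about 11 N. Unloading slightly and releasing.

```bash

python3 -m inch '[[0,0,0.04,0,15],[0,0,0.04,0,15],[0,0,0,0,34],[0,0,0,0,34],[0,0,0,0,36]]'
python3 -m inch '[[0,0,0,0,37],[0,0,0.1,0,38],[0,0,0.1,0,38],[0,0,0.2,0,38],[0,0,0.3,0,38]]'
python3 -m inch '[[0,0,0.6,0,38],[0,0,0.9,0,38],[0,0,0.9,0,38],[0,0,0.9,0,38],[0,0,0.9,0,38]]'
python3 -m inch '[[0,1,0.2,0,60],[0,1,0,0,60],[0,1,0,0,60],[0,1,0,0,60],[0,1,0,0,60]]'
python3 -m inch '[[0,1,0,0,60],[0,1,0,0,60],[0,1,0,0,60],[0,1,0,0,60],[0,1,0,0,60]]'
python3 - <<'E'
from h import *
a=[]
for n in("scene","top"):
    s=snap(n);pickle.dump(s,open(f'pics/{n}11.pkl','wb'))
    for z,lo,hi in((.022,(.4,-.25),(.58,-.1)),(.064,(.44,.11),(.52,.21))):
        for b in balls(s,lo,hi,z):print(n,*b)
    P=cloud(s);m=(P[...,2]>.04)&(P[...,2]<.056)&(abs(P[...,0]-.458)<.03)&(abs(P[...,1]-.44)<.03)
    print('knob top',np.median(P[m],0) if m.any() else None, 'ball z max',np.nanmax(P[...,2][(np.hypot(P[...,0]-.478,P[...,1]-.16)<.045)]))
    a.append(s["pixels"][160:260,150:310] if n=="scene" else s["pixels"][190:270,180:308])
cv2.imwrite('pics/v13.png',np.vstack([cv2.resize(i,(480,300),interpolation=3) for i in a])[:,:,::-1])
E
```

```text
clock: 45.65
tool_pos: [0.4905, 0.1625, 0.0694]
eef_rot: [0.656, 0.755, -0.003, -0.005]
contact_force: [0.2, -0.5, -0.7]
opening: 0.41
clock: 46.15
tool_pos: [0.4908, 0.1627, 0.0876]
eef_rot: [0.656, 0.755, -0.002, -0.004]
contact_force: [0.0, 0.3, -0.1]
opening: 0.431
clock: 46.65
tool_pos: [0.4909, 0.1627, 0.1938]
eef_rot: [0.656, 0.755, -0.002, -0.004]
contact_force: [0.1, -0.2, 0.1]
opening: 0.43
clock: 47.15
tool_pos: [0.4909, 0.2887, 0.198]
eef_rot: [0.656, 0.755, -0.002, -0.004]
contact_force: [-0.0, -0.5, 0.7]
opening: 0.685
clock: 47.65
tool_pos: [0.4908, 0.4137, 0.1979]
eef_rot: [0.656, 0.755, -0.002, -0.004]
contact_force: [1.1, 0.0, -0.3]
opening: 0.677
scene [386.5 263. ] 48 [ 0.5404 -0.1709  0.022 ]
scene [398.  310.4] 62 [ 0.4435 -0.2327  0.022 ]
scene [231.4 214.4] 95 [0.4804 0.1839 0.064 ]
scene [244.6 216.8] 28 [0.4878 0.1536 0.064 ]
knob top [0.45620194 0.43787698 0.04780653] ball z max 0.08326543032689848
top [382.5 213.9] 29 [ 0.5385 -0.1711  0.022 ]
top [403.3 246.5] 30 [ 0.4408 -0.2336  0.022 ]
top [270.6 218.1] 46 [0.5141 0.1658 0.064 ]
top [264.6 231.1] 67 [0.475  0.1816 0.064 ]
top [277.4 230.7] 66 [0.4772 0.1439 0.064 ]
top [256.  242.8] 42 [0.4405 0.2054 0.064 ]
top [285.5 239.8] 11 [0.4511 0.1189 0.064 ]
knob top [0.45845358 0.43834218 0.04904073] ball z max 0.08603902506494121
```

View pics/v13.png

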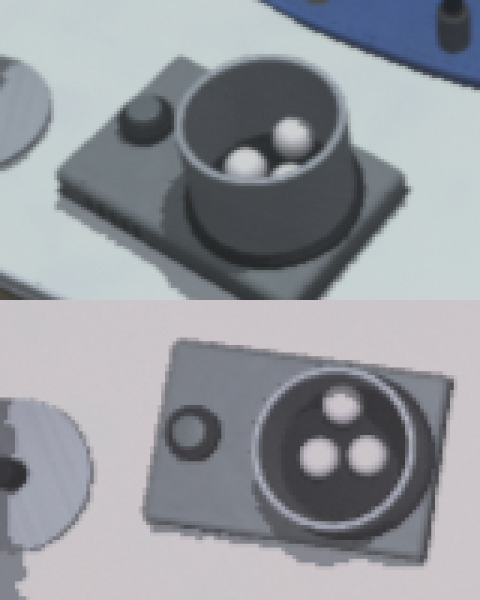

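All three balls lie on the jar floor, at crop pixels (342,404), (319,457) and (367,455); the lid hasn't moved. Turning back to the original yaw and regripping the knob at the same reported pose, (0.4574, 0.4401).

```bash

python3 -m inch '[[-0.11,0.09,0,0.92,60],[-0.11,0.09,0,0.92,60],[-0.11,0.09,0,0.92,60],[-0.11,0.09,0,0.92,60],[-0.11,0.09,0,0.92,60]]' 30
python3 -m inch '[[-0.11,0.09,0,0.92,60],[-0.11,0.09,0,0.92,60],[-0.11,0.09,0,0.92,60],[-0.11,0.09,0,0.92,60],[-0.11,0.09,0,0.92,60]]'
python3 -m inch '[[-0.12,0.08,0,0.92,60],[-0.12,0.08,0,0.92,60],[0,0,-0.8,0,60],[0,0,-1,0,60],[0,0,-1,0,60]]'
python3 -m inch '[[0,0,-1,0,60],[0,0,-1,0,60],[0,0,0,0,60],[0,0,0,0,60]]'
```

```text
clock: 48.25
tool_pos: [0.4774, 0.4228, 0.1978]
eef_rot: [0.456, 0.89, -0.003, -0.003]
contact_force: [-0.1, 0.8, -0.3]
opening: 0.679
clock: 48.75
tool_pos: [0.4638, 0.434, 0.1977]
eef_rot: [0.23, 0.973, -0.004, -0.003]
contact_force: [-0.9, 0.5, 0.7]
opening: 0.682
clock: 49.25
tool_pos: [0.4583, 0.4381, 0.1274]
eef_rot: [0.137, 0.99, -0.004, -0.002]
contact_force: [-0.2, 0.6, -0.4]
opening: 0.683
clock: 49.65
tool_pos: [0.4579, 0.4386, 0.0779]
eef_rot: [0.137, 0.991, -0.004, -0.002]
contact_force: [0.2, 0.1, 0.1]
opening: 0.678
```

```bash

python3 -m inch '[[-0.02,0.06,-0.8,0,60],[0,0,-0.8,0,60],[0,0,-0.6,0,60],[0,0,-0.4,0,60],[0,0,-0.12,0,60]]'
python3 -m inch '[[0,0,0,0,10],[0,0,0,0,10],[0,0,0,0,10],[0,0,0,0,10],[0,0,0,0,10]]' 30
python3 -m inch '[[0,0,0,0,10],[0,0,0,0,10],[0,0,0,0,10],[0,0,0,0,10]]' 30
python3 -m inch '[[0,0,0.2,0,10],[0,0,0.6,0,10],[0,0,0.9,0,10],[0,0,0.9,0,10],[0,0,0.9,0,10]]'
python3 -m inch '[[0,0,0.9,0,10],[0,0,0.9,0,10],[0,0,0.9,0,10],[0,0,0.9,0,10],[0,0,0.4,0,10]]'
```

```text
clock: 50.15
tool_pos: [0.4571, 0.4406, 0.009]
eef_rot: [0.137, 0.991, -0.004, -0.003]
contact_force: [-1.1, -0.4, -0.6]
opening: 0.681
clock: 50.65
tool_pos: [0.4573, 0.4409, 0.0097]
eef_rot: [0.137, 0.991, -0.004, -0.002]
contact_force: [-0.3, -0.6, 1.7]
opening: 0.285
clock: 51.05
tool_pos: [0.4573, 0.4408, 0.0097]
eef_rot: [0.137, 0.991, -0.004, -0.002]
contact_force: [-0.9, -0.5, 5.9]
opening: 0.283
clock: 51.55
tool_pos: [0.4569, 0.4407, 0.0981]
eef_rot: [0.137, 0.991, -0.004, -0.003]
contact_force: [-1.2, 1.2, -2.8]
opening: 0.287
clock: 52.05
tool_pos: [0.4576, 0.4416, 0.1994]
eef_rot: [0.137, 0.991, -0.002, -0.002]
contact_force: [0.5, -0.1, -2.5]
opening: 0.278
```

```bash

python3 -m inch '[[0.07,-0.93,0,0,10],[0.07,-0.93,0,0,10],[0.07,-0.93,0,0,10],[0.07,-0.93,0,0,10],[0.07,-0.93,0,0,10]]'
python3 -m inch '[[0.07,-0.93,0,0,10],[0.07,-0.93,0,0,10],[0.07,-0.93,0,0,10],[0.07,-0.93,0,0,10],[0.07,-0.93,0,0,10]]'
python3 -m inch '[[0.07,-0.93,0,0,10],[0.07,-0.96,0,0,10],[0,0,-0.4,0,10],[0,0,0,0,10],[0,0,0,0,10]]'
python3 - <<'E'
from h import *
for n in("scene","top"):
    s=snap(n);pickle.dump(s,open(f'pics/{n}12.pkl','wb'));P=cloud(s)
    for nm,z0,z1 in(("disc",.165,.212),("rim",.128,.137)):
        m=(P[...,2]>z0)&(P[...,2]<z1)&(abs(P[...,0]-.478)<.09)&(abs(P[...,1]-.16)<.09);p=P[m]
        if len(p)>5:
            print(n,nm,len(p),np.median(p,0).round(3),p.min(0).round(4),p.max(0).round(4))
s=pickle.load(open('pics/top11.pkl','rb'));P=cloud(s)
m=(P[...,2]>.127)&(P[...,2]<.14)&(abs(P[...,0]-.478)<.09)&(abs(P[...,1]-.16)<.09);p=P[m];print('rim open',len(p),cv2.minEnclosingCircle(p[:,:2].astype(np.float32)))
E
```

```text
clock: 52.55
tool_pos: [0.4655, 0.3233, 0.1965]
eef_rot: [0.137, 0.991, -0.004, -0.003]
contact_force: [-0.2, -0.0, -2.8]
opening: 0.287
clock: 53.05
tool_pos: [0.4742, 0.2071, 0.1966]
eef_rot: [0.137, 0.991, -0.004, -0.003]
contact_force: [0.4, -0.3, -2.4]
opening: 0.287
clock: 53.55
tool_pos: [0.4778, 0.1623, 0.1866]
eef_rot: [0.136, 0.991, -0.004, -0.003]
contact_force: [1.6, 0.8, -4.0]
opening: 0.286
scene disc 1539 [0.459 0.156 0.192] [0.4163 0.0996 0.1851] [0.5243 0.2249 0.2118]
scene rim 297 [0.44  0.124 0.133] [0.4174 0.0995 0.128 ] [0.5274 0.2134 0.1365]
top disc 254 [0.515 0.129 0.193] [0.4526 0.1053 0.1891] [0.5408 0.178  0.1986]
rim open 320 ((0.4777853488922119, 0.16040027141571045), 0.060873694717884064)
```

```bash

python3 -m inch '[[0.01,-0.05,-0.6,0,10],[0,0,-0.6,0,10],[0,0,-0.4,0,10],[0,0,-0.2,0,10],[0,0,0,0,10]]'
(python3 -m inch '[[0,0,-0.08,0,10],[0,0,0,0,10]]'
python3 -m inch '[[0,0,-0.08,0,10],[0,0,0,0,10]]'
python3 -m inch '[[0,0,-0.04,0,10],[0,0,0,0,10]]')| grep -E "tool|force"
```

```text
clock: 54.15
tool_pos: [0.4781, 0.1602, 0.1414]
eef_rot: [0.137, 0.991, -0.004, -0.003]
contact_force: [0.4, 0.1, -2.6]
opening: 0.282
tool_pos: [0.4787, 0.16, 0.1401]
contact_force: [-0.4, 0.7, -2.6]
tool_pos: [0.4784, 0.1598, 0.1378]
contact_force: [0.6, -0.6, -4.6]
tool_pos: [0.4784, 0.1598, 0.1367]
contact_force: [0.1, -0.2, -4.1]
```

```bash

(python3 -m inch '[[0,0,-0.04,0,10],[0,0,0,0,10]]'
python3 -m inch '[[0,0,-0.04,0,10],[0,0,0,0,10]]'
python3 -m inch '[[0,0,-0.04,0,10],[0,0,0,0,10]]'
python3 -m inch '[[0,0,-0.03,0,10],[0,0,0,0,10]]')| grep -E "tool|force"
```

```text
tool_pos: [0.4783, 0.1598, 0.1357]
contact_force: [-0.6, 0.2, -3.6]
tool_pos: [0.4784, 0.1599, 0.1347]
contact_force: [-0.2, -0.3, -3.7]
tool_pos: [0.4785, 0.1598, 0.1346]
contact_force: [-2.3, -0.9, 5.6]
tool_pos: [0.4785, 0.1598, 0.1346]
contact_force: [-3.8, -2.5, 12.5]
```

Seated with contact at 0.1346, as expected. Releasing, rising, then turning the jaws along x so the gripper body stays clear of the jar at the button.

```bash

python3 -m inch '[[0,0,0.03,0,10],[0,0,0,0,60],[0,0,0,0,60],[0,0,0,0,60],[0,0,0.3,0,60]]'
python3 -m inch '[[0,0,0.7,0,60],[0,0,0.9,0,60],[0,0,0.9,0,60],[0,0,0.3,0,60],[0,0,0,0,0]]'
python3 -m inch '[[0.05,0.51,0,-1,0],[0.05,0.51,0,-1,0],[0.05,0.51,0,-1,0],[0.05,0.51,0,-1,0],[0.05,0.51,0,-1,0]]'
python3 -m inch '[[0.05,0.51,0,-1,0],[0.05,0.51,0,-1,0],[0.05,0.51,0,-1,0],[0.05,0.51,0,-1,0],[0.05,0.49,0,-1,0]]'
python3 -m inch '[[0,0,0,-1,0],[0,0,0,-1,0],[0,0,0,0,0]]'
python3 - <<'E'
from h import *
for n in("scene","top"):
    s=snap(n);P=cloud(s);pickle.dump(s,open(f'pics/{n}13.pkl','wb'))
    for nm,z0,z1,c,w in(("disc",.134,.145,(.478,.16),.08),("knob",.166,.18,(.478,.16),.03)):
        m=(P[...,2]>z0)&(P[...,2]<z1)&(abs(P[...,0]-c[0])<w)&(abs(P[...,1]-c[1])<w);p=P[m]
        if len(p)>5:
            A=np.c_[p[:,:2],np.ones(len(p))];g=np.linalg.lstsq(A,p[:,2],rcond=None)[0]
            print(n,nm,len(p),np.round(cv2.minEnclosingCircle(p[:,:2].astype(np.float32))[0],4),np.median(p[:,2]).round(4),'slope',g[:2].round(3),p.min(0).round(4),p.max(0).round(4))
s=pickle.load(open('pics/top11.pkl','rb'));P=cloud(s)
m=(P[...,2]>.046)&(P[...,2]<.1)&(abs(P[...,0]-.491)<.025)&(abs(P[...,1]-.287)<.025);p=P[m];print('btn',len(p),p.min(0),p.max(0),np.percentile(p[:,2],[50,75,90]))
p=p[p[:,2]>np.percentile(p[:,2],50)-.003];print(np.median(p,0))
E
```

```text
clock: 56.05
tool_pos: [0.4778, 0.1596, 0.1408]
eef_rot: [0.137, 0.991, -0.004, -0.003]
contact_force: [0.2, 0.2, 0.6]
opening: 0.624
clock: 56.55
tool_pos: [0.4791, 0.1601, 0.2122]
eef_rot: [0.137, 0.991, -0.003, -0.001]
contact_force: [1.0, 0.4, -0.1]
opening: 0.616
clock: 57.05
tool_pos: [0.484, 0.2236, 0.21]
eef_rot: [0.391, 0.921, -0.004, -0.004]
contact_force: [-0.1, -0.0, 0.6]
opening: 0.159
clock: 57.55
tool_pos: [0.4903, 0.2869, 0.2098]
eef_rot: [0.616, 0.788, -0.003, -0.004]
contact_force: [-0.3, -0.5, -1.2]
opening: 0.006
clock: 57.85
tool_pos: [0.4902, 0.2865, 0.2099]
eef_rot: [0.693, 0.721, -0.003, -0.004]
contact_force: [0.6, -0.4, -1.2]
opening: 0.005
scene disc 1978 [0.4803 0.1611] 0.1396 slope [0.002 0.003] [0.4163 0.0971 0.1341] [0.5423 0.2229 0.145 ]
scene knob 104 [0.4789 0.1592] 0.1727 slope [0.112 0.069] [0.4669 0.1469 0.166 ] [0.4908 0.1703 0.1765]
top disc 1531 [0.4783 0.1599] 0.1412 slope [-0. -0.] [0.4165 0.0987 0.1349] [0.5403 0.2226 0.145 ]
top knob 75 [0.4784 0.16  ] 0.1745 slope [0.02  0.029] [0.4659 0.1472 0.1684] [0.49   0.1712 0.1787]
btn 177 [0.47113995 0.26491752 0.04659881] [0.51376482 0.31017549 0.07063728] [0.05622126 0.06295934 0.06501271]
[0.491603   0.28393545 0.05898595]
```

The lid sits flat, within 1 mm of the jar's axis (disc top 0.140, slopes about 0). Button top ≈ 0.063. Descending on it.

```bash

python3 -m inch '[[0,0,-0.8,0,0],[0,0,-1,0,0],[0,0,-1,0,0],[0,0,-1,0,0],[0,0,-0.9,0,0]]'
python3 -m inch '[[0,0,-0.7,0,0],[0,0,-0.4,0,0],[0,0,-0.2,0,0],[0,0,0,0,0]]'
(python3 -m inch '[[0,0,-0.08,0,0],[0,0,-0.04,0,0],[0,0,0,0,0]]'
python3 -m inch '[[0,0,-0.08,0,0],[0,0,0,0,0]]'
python3 -m inch '[[0,0,-0.08,0,0],[0,0,0,0,0]]'
python3 -m inch '[[0,0,-0.08,0,0],[0,0,0,0,0]]')| grep -E "tool|force"
```

```text
clock: 58.45
tool_pos: [0.4906, 0.2865, 0.0923]
eef_rot: [0.692, 0.722, -0.002, -0.005]
contact_force: [0.3, 0.1, 1.1]
opening: 0.006
clock: 58.85
tool_pos: [0.4908, 0.2867, 0.061]
eef_rot: [0.693, 0.721, -0.002, -0.004]
contact_force: [0.2, 0.7, 0.2]
opening: 0.003
tool_pos: [0.4911, 0.287, 0.0587]
contact_force: [-0.1, -1.0, 1.4]
tool_pos: [0.4909, 0.2868, 0.0563]
contact_force: [-1.2, 0.3, 0.4]
tool_pos: [0.4908, 0.2868, 0.0541]
contact_force: [0.1, -0.8, -0.2]
tool_pos: [0.4907, 0.2868, 0.052]
contact_force: [0.0, -1.0, -0.3]
```

```bash

(python3 -m inch '[[0,0,-0.08,0,0],[0,0,0,0,0]]'
python3 -m inch '[[0,0,-0.08,0,0],[0,0,0,0,0]]'
python3 -m inch '[[0,0,-0.08,0,0],[0,0,0,0,0]]'
python3 -m inch '[[0,0,-0.08,0,0],[0,0,0,0,0]]'
python3 -m inch '[[0,0,-0.06,0,0],[0,0,0,0,0]]')| grep -E "tool|force"
```

```text
tool_pos: [0.4907, 0.2867, 0.05]
contact_force: [0.5, 0.5, -0.8]
tool_pos: [0.4909, 0.2868, 0.0481]
contact_force: [0.4, -0.1, 0.3]
tool_pos: [0.491, 0.2869, 0.0463]
contact_force: [0.1, -1.0, 2.3]
tool_pos: [0.4909, 0.2868, 0.0443]
contact_force: [-0.5, -0.2, 3.7]
tool_pos: [0.491, 0.2869, 0.0428]
contact_force: [-0.3, -0.5, 4.0]
```

```bash

(python3 -m inch '[[0,0,-0.06,0,0],[0,0,0,0,0]]'
python3 -m inch '[[0,0,-0.05,0,0],[0,0,0,0,0]]'
python3 -m inch '[[0,0,-0.04,0,0],[0,0,0,0,0]]')| grep -E "tool|force"
```

```text
tool_pos: [0.491, 0.2869, 0.0419]
contact_force: [-0.6, 0.1, 8.5]
tool_pos: [0.491, 0.2869, 0.0417]
contact_force: [-3.2, -1.4, 18.7]
tool_pos: [0.491, 0.2869, 0.0415]
contact_force: [-4.5, -2.8, 26.0]
```

The button bottomed out: hard stop at 0.042 after about 6 mm of sprung travel. Letting go and backing away for a final check.

```bash

python3 -m inch '[[0,0,0.3,0,0],[0,0,0.6,0,0],[0,0,0.9,0,0],[0,0,0.9,0,0],[0,0,0.9,0,0]]'
python3 -m inch '[[0,0.5,0.9,0,0],[0,0.9,0.9,0,0],[0,0.9,0.5,0,0],[0,0.9,0,0,0],[0,0.9,0,0,0]]'
python3 -m inch '[[0,0.8,0,0,0],[0,0.8,0,0,0],[0,0,0,0,0],[0,0,0,0,0]]'
python3 - <<'E'
from h import *
a=[]
for n in("scene","top"):
    s=snap(n);P=cloud(s)
    for nm,z0,z1,c,w in(("disc",.134,.145,(.478,.16),.08),("knob",.166,.18,(.478,.16),.03),("btn",.057,.08,(.491,.287),.02)):
        m=(P[...,2]>z0)&(P[...,2]<z1)&(abs(P[...,0]-c[0])<w)&(abs(P[...,1]-c[1])<w);p=P[m]
        if len(p)>2:print(n,nm,len(p),np.round(cv2.minEnclosingCircle(p[:,:2].astype(np.float32))[0],4),np.median(p[:,2]).round(4))
    for b in balls(s,(.4,-.25),(.58,-.1)):print('tray',*b)
    a.append(cv2.resize(s["pixels"],(640,400))[100:350])
cv2.imwrite('pics/v14.png',np.vstack(a)[:,:,::-1])
E
```

```text
clock: 61.85
tool_pos: [0.4906, 0.2867, 0.13]
eef_rot: [0.693, 0.721, -0.002, -0.004]
contact_force: [0.7, 0.3, -0.1]
opening: 0.005
clock: 62.35
tool_pos: [0.4909, 0.3903, 0.1874]
eef_rot: [0.693, 0.721, -0.001, -0.004]
contact_force: [0.8, -0.5, 0.1]
opening: 0.005
clock: 62.75
tool_pos: [0.4906, 0.4285, 0.1863]
eef_rot: [0.693, 0.721, -0.002, -0.004]
contact_force: [-0.8, -1.0, -0.7]
opening: 0.002
scene disc 1988 [0.4794 0.1609] 0.1396
scene knob 107 [0.4783 0.1589] 0.1728
scene btn 96 [0.4921 0.2869] 0.0622
tray [386.5 263. ] 48 [ 0.5404 -0.1709  0.022 ]
tray [398.  310.5] 58 [ 0.4433 -0.2328  0.022 ]
top disc 1525 [0.4783 0.1602] 0.1413
top knob 75 [0.4781 0.16  ] 0.1746
top btn 79 [0.4916 0.2887] 0.0634
tray [382.5 214. ] 28 [ 0.5382 -0.1711  0.022 ]
tray [403.3 246.3] 28 [ 0.4413 -0.2336  0.022 ]
```

View pics/v14.png

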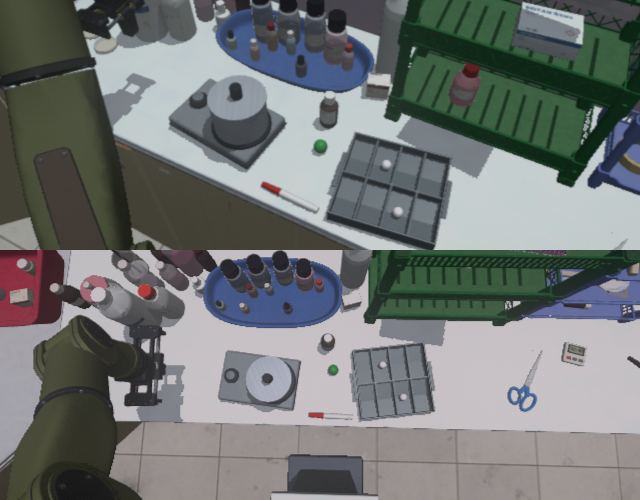

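The lid is seated at (238,95) in the upper half, and the button is out. Only the two small balls remain in the tray, the bottle, carton, marker and green ball are where they were, and the arm touches nothing. Handing in.

```bash
python3 -c "
from plant import r
print(r.finish_job(), r.get_state()['clock'])"
```

```text
the job is handed in; nothing more can be done
the job is handed in; nothing more can be done
```

The job is done and handed in at about 63 s, with no verdict reported. I set the lid on the worktop, moved the three large balls present from the tray to the jar floor, and put the lid back. Then I pressed the button to its hard stop, at about 26 N, and let it go.

**Last checks:**
- **Lid:** it is within about 1 mm of the jar's axis and flat, with the disc top at about 0.140 m.
- **Button:** its cap is back up at about 0.063 m, the same as before the press.
- **Balls:** all three were seen on the jar floor before the lid went on. Both small balls are still in the tray.
- **Bystanders:** the bottle, carton, marker and green ball look unmoved in the pictures; I did not measure them.

**What disagreed or went wrong:**
- **Height offset:** the tool really sat about 31 mm higher than its reported height. My first grip on the lid knob closed on air, and I corrected every move after that.
- **Second ball:** it was first gripped above its middle because joint 6 was near its limit. I set it down in a farther tray compartment and gripped it again.
- **Jar rim:** the gripper body brushed the rim, at up to 11 N, while lowering the second ball.
- **Third ball:** it pressed on the two balls below at about 11 N. I let go of it there, about 20 mm above the floor, and it rolled down beside them.

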